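Clear the beam line, bring in the dump, open the shutter

ROBOT

A 6-joint arm with a two-finger parallel gripper is mounted at the origin on the work surface. World frame = base frame: x ahead of the robot, y to its left, z up, the work surface at z = 0. Lengths are in m, angles in rad, forces in N, time in s.
With the tool pointing down it reaches from about 0.275 to 0.825 m from the base axis. Payload 5.2 kg.
Tool frame: the origin (TCP) lies on the centre line of the jaws, within the pads' length; the fingertips stand 11 mm ahead of it and the grasp point (between the pads) lies 8 mm behind it; z points along the fingers, x is the direction in which the jaws open and shut, and the axes are right-handed (so a half turn about z gives the same grasp; the last joint's range is limited). The gripper opens to 93 mm and grips with 3 to 60 N. Pads are 15 mm wide; open, the fingers measure 128 mm over their backs; the gripper's body (75 mm by 188 mm) begins 65 mm behind the grasp point.
Start: joints at [0.971, 0.259, 1.535, -0, 1.348, -0.203], TCP at [0.213, 0.507, 0.23] pointing down, gripper open.
Joint ranges: [-3.14, 3.14], [-0.91, 2.08], [0.19, 2.58], [-1.22, 4.36], [0.22, 2.71], [-3.12, 3.12]. Speed limits (rad/s): [2.57, 2.57, 3.14, 3.14, 3.14, 3.14].

INTERFACE

Orientations are given as a unit quaternion [w, x, y, z].
In Python, from station import arm, optics, spotter gives the robot as it stands.
- The arm moves only by the tool jog_arm, never from a script. Its argument "increments" is a list of rows, each an object with "slide": the shift along the tool's x, y, z in units of 40 mm (1.0 is 40 mm), a list of three; "roll": the turn about the tool's z in rad. A call has 1 to 5 rows; each row shifts and turns the commanded pose from where the row before left it, along the tool's axes as they then stand; what a row does not reach is not made up. A row lasts 1/10 s, in which the tool goes at most 50 mm and 8.59 degrees, less where a joint would pass 70% of its speed; a pose out of reach is approached as far as the arm can. A call is refused whole if a number of a shift passes 1 or a number of a turn 0.15, either way. A call with a gripper value outside its range is refused whole. "claw" is the opening, from 0 (shut) to 1 (fully open), set as the call begins (left out, the last holds). The fingers move at their own pace and stop on an object; "force" is the grip in N (left out, the last holds). Time passes only in rows, so rows that do not move let the fingers close. It gives the time, the measured TCP pose, the force and the opening at its end, in the units of the state.
- arm.sense(): the state, without advancing time (a new reading comes with each control period).
- optics.capture(name): name is "scene" or "top"; returns a dict with "frame" (400x640x3 uint8, blue, green, red), "fx", "fy", "cx", "cy" (pixels), "dist" ([k1, k2, p1, p2, k3] as OpenCV has them; the pictures are not rectified), "extrinsics" (4x4, takes a point from world to camera coordinates). Camera axes: x right, y up, looking along -z (the intrinsics and any distortion apply to the point x, -y, -z); pixel columns grow to the right and rows downward; lengths in m; the calibration is good to about 2 mm. A picture is of the moment at which its call begins. There is no depth.
- arm.finish_job(): hands the job in, once; it reports no verdict.
Trained networks look in the newest picture that a camera, given by its name, has taken for a name from the list of things; names that differ only in an ending like _2 or _b are one class to them, and where a whole thing is asked for, a point or a joint stands for the part that bears it (a point fixed in the world has none). Each returns a list of dicts, best first, with "p" (0 to 1); they miss things now and then, are a little off and sometimes report something else, mostly with a low value. They report only what shows in the picture. A call takes as long as a camera call.
- spotter.outline_of(thing, camera): "pixels" (400x640 bool, what is visible of it) and "point" ([column, row] in pixels, amid what is visible of it).
The state is a dict: "clock": time; "qpos": joint angles; "joint_vel": joint speeds; "effort": joint torques, N m; "tcp_pos": TCP position; "orientation": TCP orientation; "ft_force": force on the tool from outside, world axes, zero at the start; "moment": the same for the moment, N m; "opening": finger opening in m.
Only numpy, scipy, OpenCV 4.12 (cv2) and the standard library are available. Lean on these libraries where they do the work, as an engineer would, in place of code of your own. Each camera call takes 0.05 s, during which the arm holds its last target.

TASK

Make the laser bench ready to fire. One of the three optics on round bases stands in the beam line: push that one sideways until its whole base is clear of the line, then slide the finned beam dump along its rail until its entry hole is centred on the beam line, and only then swing the shutter lever on the laser fully over to open it. Keep everything upright and leave the other two optics, the meter head and everything else where they are.

Things in the scene. Friction and masses are not known exactly. Their poses are not given: they have to be found in the camera images.
- laser: the laser: a black finned box 110 mm (its x) by 300 mm (its y) by 100 mm high on a plate 140 mm wide, fixed; it stands left of the work area. Origin: centre of its underside, on the bench. The beam leaves the end facing its -y axis, through an aluminium snout 34 mm across, and runs straight along its -y axis in the plane x = 0 of the laser's frame, 55 mm above the bench. The laser stands turned by up to 0.04 rad, and the rail with it
- aperture (a point): centre of the snout's mouth, where the beam leaves, 55 mm up; a point of the beam line
- beam_end (a point): point of the beam line 600 mm from the aperture, above the middle of the rail's width, 55 mm up
- shutter (a joint): shutter lever on top of the laser, near its beam end: steel rod with a 26 mm black ball, hinged about the laser's y axis. 0 = shut, leaning 0.5 rad to the laser's -x; 1.0 = fully open, leaning 0.5 rad to +x. Starts between 0 and 0.08. Hinge axis 122 mm above the bench, ball centre 80 mm from it; stiff enough to stay anywhere, about 1 N at the ball moves it
- shutter_tip (a point): centre of the shutter lever's ball; it starts about 192 mm above the bench and is 202 mm up at mid swing
- lens: Its origin is the centre of the underside of a round steel base 56 mm across and 22 mm high (0.4 kg); on it a 14 mm post carries a round black lens cell 40 mm across, top 76 mm above the bench. Friction on the bench is ordinary, so it tips when pushed high and slides when pushed at the base
- iris: Its origin is the centre of the underside of a round steel base 56 mm across and 22 mm high (0.4 kg); on it a 14 mm post carries a square black plate 38 mm wide with a small aluminium iris, top 75 mm above the bench
- prism: Its origin is the centre of the underside of a round steel base 56 mm across and 22 mm high (0.4 kg); on it a 14 mm post carries a small round table with a clear three-sided prism, top 74 mm above the bench
- dump: the beam dump: a dark finned block 60 mm (x) by 60 mm (y) by 68 mm high, 0.5 kg, with a round entry hole 24 mm across in the middle of the face towards the laser; it stands loose in the rail and slides along it by friction. Origin: centre of its underside, 6 mm above the bench; axes like the laser's. It tips when pushed high up
- meter: the power meter head on the same rail, a bystander: a smooth round aluminium disc 52 mm across on a post, on a base 60 by 60 by 14 mm, 83 mm high. Origin: centre of its underside, 6 mm above the bench
- rail: fixed aluminium guide rail, a channel 360 mm long along the laser's x axis and 86 mm wide, floor 6 mm and side lips 16 mm above the bench, inner width 64 mm, with low stops (16 mm above the bench) at both ends. Origin: centre of its underside. It can stand up to 15 mm off centre along its length, so its middle is not the beam line
- tray: bystander: grey parts tray 60 by 50 mm, 16 mm high, lying beneath the beam line, too low to block it. Origin: centre of its underside
- driver: bystander: black screwdriver 160 mm long, 26 mm thick. Origin: its middle, on the bench
- spare_post: bystander: bare steel post 60 mm high on a foot 32 mm across. Origin: centre of its foot
- jar: bystander: small jar 48 mm across, 60 mm high. Origin: centre of its underside
- lens_box: bystander: wooden lens box 60 by 45 by 25 mm. Origin: centre of its underside
- clamp: bystander: forked aluminium hold-down clamp 80 by 38 mm, 10 mm high. Origin: near its middle, on the bench

How it is judged:
By the outcome, as a careful person would: the job done as asked, in the order asked, and still so for the second after the job is handed in, with the robot touching nothing.
It also fails if it takes over 61 s, if anything falls off the work surface, if the arm or the gripper's body presses on something with over 40 N, if the wrist force passes 120 N, or if a joint passes its speed limit or range.

## Working session

There is one attempt and no reset: what is moved stays moved. The work goes in short steps, Python scripts to look and compute and a tool call to move; the robot and the scene stay as the last step left them, time stands still between calls to the robot, and variables do not carry over. Pictures are saved under pics/ and viewed, and the job is handed in when it is done.

Besides the shell and the picture viewer there is one more tool, called after "Emit:" as name(argument=value, ...) on one line, values as JSON. jog_arm: Moves the arm, as the interface text tells. Its arguments: {"type":"object","properties":{"increments":{"type":"array"},"claw":{"type":"number"},"force":{"type":"number"}},"required":["increments"]}

```bash
ls; mkdir -p pics; cat > h.py <<'E'
import numpy as np, cv2
from station import arm, optics, spotter
def cap(n):
    c=optics.capture(n); return c
def K(c): return np.array([[c['fx'],0,c['cx']],[0,c['fy'],c['cy']],[0,0,1.]])
def ray(c,uv):
    u=cv2.undistortPoints(np.array(uv,float).reshape(-1,1,2),K(c),np.array(c['dist'],float)).reshape(-1,2)
    E=np.array(c['extrinsics']);R=E[:3,:3];t=E[:3,3]
    d=np.c_[u[:,0],-u[:,1],-np.ones(len(u))]@R
    return -R.T@t,d
def atz(c,uv,z):
    o,d=ray(c,uv); return o+d*((z-o[2])/d[:,2])[:,None]
def proj(c,P):
    E=np.array(c['extrinsics']);p=np.atleast_2d(P)@E[:3,:3].T+E[:3,3]
    p=p*[1,-1,-1]
    return cv2.projectPoints(p,np.zeros(3),np.zeros(3),K(c),np.array(c['dist'],float))[0].reshape(-1,2)
E
python3 - <<'E'
from h import *
print({k:v for k,v in arm.sense().items()})
for n in ['scene','top']:
    c=cap(n); cv2.imwrite(f'pics/{n}0.png',c['frame']); 
    print(n,c['fx'],c['cx'],c['cy'],c['dist'],np.round(c['extrinsics'],3).tolist())
    for t in ['laser','shutter','lens','iris','prism','dump','meter','rail','tray']:
        for r in spotter.outline_of(t,n)[:2]:
            m=r['pixels'];ys,xs=np.nonzero(m)
            print(t,round(r['p'],2),np.round(r['point']),xs.min(),xs.max(),ys.min(),ys.max(), np.round(atz(c,[r['point']],0.02),3))
print(arm.sense()['clock'])
E
```

```text
pics
{'clock': 0.0, 'qpos': array([ 9.71215004e-01,  2.59335859e-01,  1.53606919e+00,  1.52012806e-05,
        1.34798619e+00, -2.02809028e-01]), 'joint_vel': array([ 0.00226119, -0.00068073, -0.00041234,  0.00040399,  0.00090108,
       -0.00042058]), 'effort': array([ 1.31153887e-03, -4.37307966e+01, -2.84005147e+01,  7.18624215e-02,
        4.12511802e-02, -7.11783809e-05]), 'tcp_pos': array([0.21222386, 0.50684552, 0.2288271 ]), 'orientation': array([ 3.30202634e-04,  8.32599962e-01,  5.53874078e-01, -8.36510793e-04]), 'ft_force': array([0.75580078, 0.99620588, 0.95200941]), 'moment': array([-0.00543862, -0.01130462, -0.00437377]), 'opening': 0.09321598560590635}
scene 405.10909607586626 313.69551865761963 202.47985660491094 [0.01177094 0.         0.         0.         0.        ] [[0.016, 1.0, -0.007, -0.159], [-0.689, 0.016, 0.725, 0.288], [0.725, -0.007, 0.689, -1.611], [0.0, 0.0, 0.0, 1.0]]
laser 0.71 [425. 199.] 370 484 151 227 [[0.437 0.504 0.02 ]]
shutter 0.51 [389. 162.] 386 394 151 178 [[0.24  0.419 0.02 ]]
lens 0.85 [295. 242.] 282 300 225 252 [[0.607 0.095 0.02 ]]
iris
[... 598 characters left out ...]
33 204.06365060700318 [0.02319338 0.         0.         0.         0.        ] [[-0.055, -0.998, -0.005, 0.159], [0.974, -0.055, 0.219, -0.567], [-0.219, 0.007, 0.976, -1.137], [0.0, 0.0, 0.0, 1.0]]
laser 0.77 [190. 253.] 128 254 225 282 [[0.466 0.505 0.02 ]]
shutter 0.41 [224. 252.] 218 229 247 260 [[0.464 0.412 0.02 ]]
lens 0.72 [336. 201.] 329 349 189 209 [[0.592 0.089 0.02 ]]
iris 0.65 [420. 283.] 408 427 270 290 [[ 0.349 -0.124  0.02 ]]
prism 0.91 [383. 235.] 374 393 225 245 [[ 0.487 -0.035  0.02 ]]
dump 0.79 [476. 260.] 461 492 250 274 [[ 0.403 -0.285  0.02 ]]
meter 0.83 [463. 202.] 453 476 188 212 [[ 0.569 -0.269  0.02 ]]
tray 0.91 [277. 245.] 268 288 235 258 [[0.476 0.263 0.02 ]]
1.0
```

View pics/scene0.png

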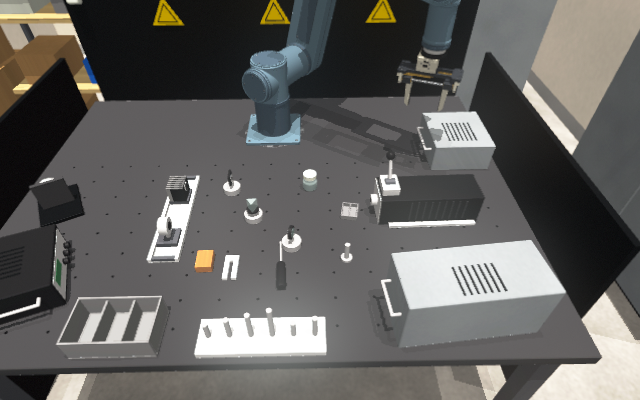

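View pics/top0.png

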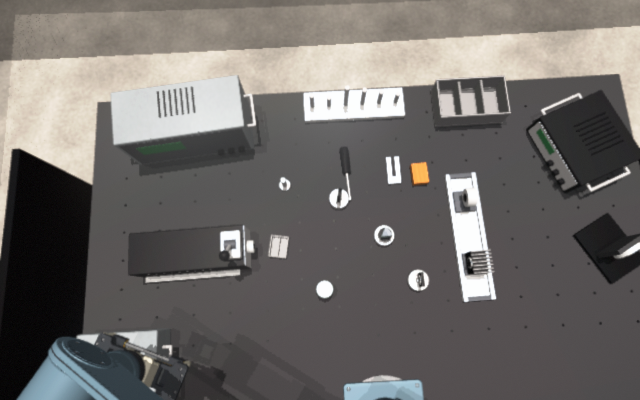

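The prism at top (384,236) stands in the beam; the snout is at (252,246), the dump at (478,262), the meter at (464,200). I'll zoom in to measure these.

```bash
python3 - <<'E'
import cv2
a=cv2.imread('pics/top0.png');s=cv2.imread('pics/scene0.png')
cv2.imwrite('pics/t_l.png',cv2.resize(a[215:295,120:300],None,fx=4.4,fy=4.4,interpolation=cv2.INTER_CUBIC))
cv2.imwrite('pics/t_r.png',cv2.resize(a[165:305,365:505],None,fx=4,fy=4,interpolation=cv2.INTER_CUBIC))
cv2.imwrite('pics/s_l.png',cv2.resize(s[165:265,140:300],None,fx=5,fy=5,interpolation=cv2.INTER_CUBIC))
cv2.imwrite('pics/s_r.png',cv2.resize(s[145:235,335:495],None,fx=5,fy=5,interpolation=cv2.INTER_CUBIC))
E
```

```text
(no output)
```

View pics/t_l.png

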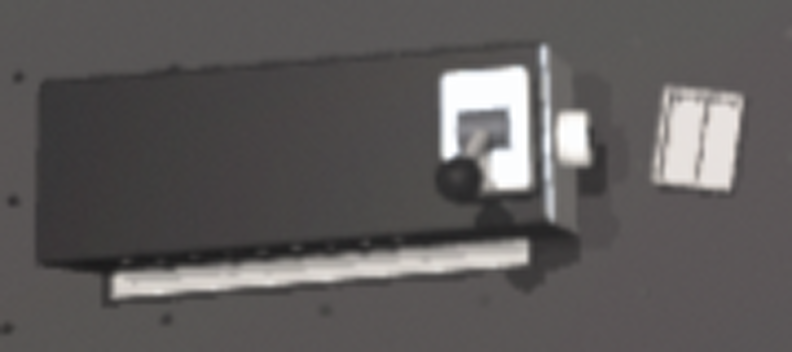

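View pics/t_r.png

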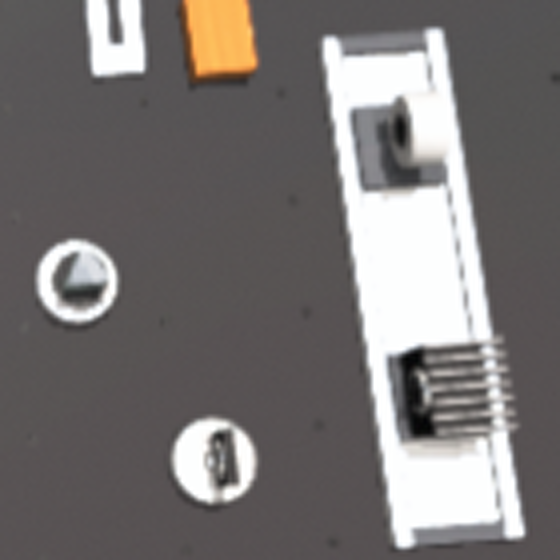

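View pics/s_l.png

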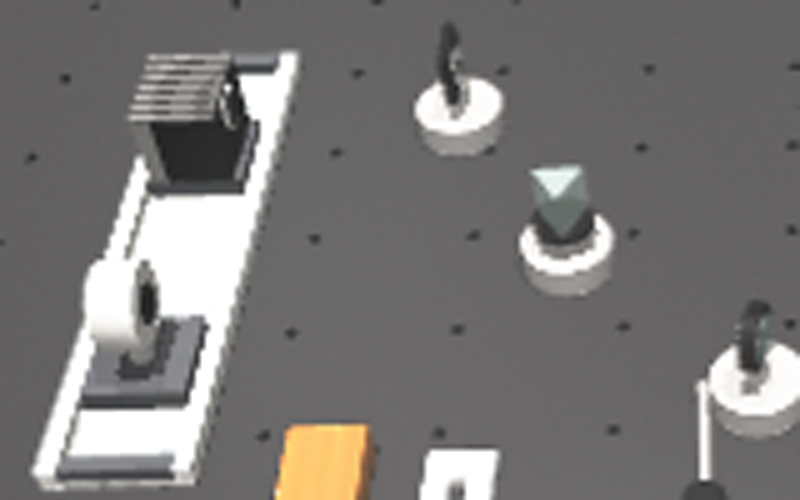

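View pics/s_r.png

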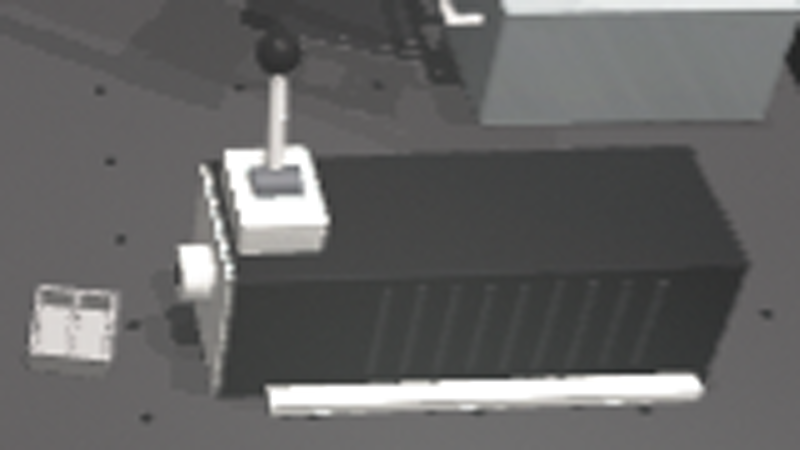

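```bash
python3 - <<'E'
from h import *
T=cap('top');S=cap('scene')
for c,n in ((T,'T'),(S,'S')):
    print(n,'cam',np.round(ray(c,[[0,0]])[0],3))
t=lambda P,s,o:[[x/s+o[0],y/s+o[1]] for x,y in P]
def show(n,P): print(n,np.round(P,4).tolist())
rc=atz(T,t([(326,38),(441,30),(522,535),(397,547)],4,(365,165)),.016); show('railT',rc)
rs=atz(S,t([(283,52),(300,52),(192,485),(35,485)],5,(140,165)),.016); show('railS',rs)
l=atz(T,t([(40,82),(530,46),(38,263),(545,232)],4.4,(120,215)),.1); show('laserTop',l)
for a,b in ((rc[0],rc[3]),(rc[1],rc[2]),(l[1],l[0]),(l[3],l[2])):
    d=a-b; print(np.arctan2(d[1],d[0]))
show('snoutT',atz(T,t([(592,110),(594,138),(592,166)],4.4,(120,215)),.055))
show('snoutS',atz(S,t([(180,268)],5,(335,145)),.055))
show('ballT',atz(T,t([(459,178)],4.4,(120,215)),.192))
show('ballS',atz(S,t([(278,52)],5,(335,145)),.192))
# base circles at z=.022
for n,p in (('prism',(77,281)),('iris',(214,460))): show(n,atz(T,t([p],4,(365,165)),.022))
for n,p in (('prism',(566,244)),('iris',(459,105)),('lens',(757,380))): show(n+'S',atz(S,t([p],5,(140,165)),.022))
# dump: top view front-face top corners / base
show('dump hole T',atz(T,t([(424,390)],4,(365,165)),.055))
show('dump hole S',atz(S,t([(232,101)],5,(140,165)),.040))
show('dump base T',atz(T,t([(390,353),(402,443)],4,(365,165)),.010))
show('dump base S',atz(S,t([(150,190),(243,190),(256,122)],5,(140,165)),.008))
show('meter base T',atz(T,t([(352,105),(364,190),(445,188)],4,(365,165)),.02))
show('meter base S',atz(S,t([(205,318),(185,405),(82,405)],5,(140,165)),.02))
show('dumptop fins T',atz(T,t([(425,350),(497,338),(516,430),(432,440)],4,(365,165)),.074))
E
```

```text
T cam [0.313 0.135 1.234]
S cam [1.368 0.143 0.9  ]
railT [[0.6535, -0.2346, 0.016], [0.6547, -0.318, 0.016], [0.2967, -0.3252, 0.016], [0.2932, -0.2401, 0.016]]
railS [[0.2952, -0.2456, 0.016], [0.2955, -0.234, 0.016], [0.6672, -0.2237, 0.016], [0.6652, -0.31, 0.016]]
laserTop [[0.5167, 0.6399, 0.1], [0.5219, 0.3487, 0.1], [0.4098, 0.6363, 0.1], [0.4107, 0.3414, 0.1]]
0.01514267257431355
0.02015738425713442
-1.5531812720431863
-1.5679635637677214
snoutT [[0.4878, 0.3195, 0.055], [0.4704, 0.3186, 0.055], [0.4532, 0.3202, 0.055]]
snoutS [[0.4666, 0.3266, 0.055]]
ballT [[0.4345, 0.3708, 0.192]]
ballS [[0.4321, 0.3747, 0.192]]
prism [[0.4857, -0.0387, 0.022]]
iris [[0.3575, -0.1214, 0.022]]
prismS [[0.4909, -0.0341, 0.022]]
irisS [[0.36, -0.1165, 0.022]]
lensS [[0.6034, 0.0854, 0.022]]
dump hole T [[0.3947, -0.2591, 0.055]]
dump hole S [[0.3732, -0.2585, 0.04]]
dump base T [[0.4247, -0.254, 0.01], [0.3625, -0.2543, 0.01]]
dump base S [[0.4219, -0.3076, 0.008], [0.4233, -0.2481, 0.008], [0.3579, -0.253, 0.008]]
meter base T [[0.6017, -0.2461, 0.02], [0.5395, -0.247, 0.02], [0.5377, -0.3041, 0.02]]
meter base S [[0.5458, -0.2425, 0.02], [0.6129, -0.239, 0.02], [0.6116, -0.2974, 0.02]]
dumptop fins T [[0.4196, -0.2569, 0.074], [0.4249, -0.3052, 0.074], [0.3643, -0.3091, 0.074], [0.3608, -0.2537, 0.074]]
```

```bash
cat > fit.py <<'E'
from h import *
from scipy.optimize import least_squares
from scipy.ndimage import map_coordinates
def sub(img,c,P0,P1,n=40,w=4,trim=.06,pol=0):
    """edge pts near projected segment: returns pixel points"""
    g=cv2.GaussianBlur(cv2.cvtColor(img,cv2.COLOR_BGR2GRAY).astype(float),(0,0),.7)
    s=np.linspace(trim,1-trim,n)[:,None]; W=P0+(P1-P0)*s; p=proj(c,W)
    d=p[-1]-p[0]; d/=np.linalg.norm(d); nn=np.array([-d[1],d[0]])
    k=np.arange(-w,w+.01,.1); out=[]
    for q in p:
        pr=map_coordinates(g,[q[1]+k*nn[1],q[0]+k*nn[0]],order=1)
        gr=np.gradient(pr,.1); a=gr*pol if pol else abs(gr)
        i=np.argmax(a); 
        if a[i]<6 or i in(0,len(k)-1): out.append([np.nan]*2); continue
        out.append(q+k[i]*nn)
    return np.array(out),nn
def frame(p):
    th=p[2]; ex=np.array([np.cos(th),np.sin(th),0]);ey=np.array([-np.sin(th),np.cos(th),0])
    return np.array([p[0],p[1],0]),ex,ey
# p=[ax,ay(aperture),th, railoff]
def segs(p):
    o,ex,ey=frame(p); z=np.array([0,0,1.])
    L=lambda x,y,h:o+ex*x+ey*y+z*h
    # rail centre y=-0.6
    r=p[3]
    return {'railF':(L(r-.18,-.557,.016),L(r+.18,-.557,.016)),'railB':(L(r-.18,-.643,.016),L(r+.18,-.643,.016)),
     'rail+':(L(r+.18,-.557,.016),L(r+.18,-.643,.016)),'rail-':(L(r-.18,-.557,.016),L(r-.18,-.643,.016)),
     'las+':(L(.055,.06,.1),L(.055,.31,.1)),'las-':(L(-.055,.06,.1),L(-.055,.31,.1))}
use={'top':['railF','railB','rail+','rail-','las+','las-'],'scene':['railF','railB','las+','las-']}
def fit(C,verbose=True):
    R={}
    for n,c in C.items():
        p=np.array([.468,.32,.016,.005])
        for it in range(4):
            obs=[]
            for s in use[n]:
                a,b=segs(p)[s]; q,nn=sub(c['frame'],c,a,b,w=5 if it<2 else 2.5); obs.append((s,q))
            def res(p):
                r=[]
                for s,q in obs:
                    a,b=segs(p)[s]; u=proj(c,np.array([a,(a+b)/2,b])); d=u[2]-u[0]; d/=np.linalg.norm(d); nn=np.array([-d[1],d[0]])
                    v=(q-u[1])@nn; v=v[~np.isnan(v)]; r.append(v)
                return np.r_[np.concatenate(r),0*p[:1]]
            f=least_squares(res,p,loss='soft_l1',f_scale=.3); p=f.x
        R[n]=p
        if verbose:
            print(n,np.round(p,4),'cost',round(f.cost,2))
            for s,q in obs:
                a,b=segs(p)[s]; u=proj(c,np.array([a,b])); d=u[1]-u[0]; d/=np.linalg.norm(d)
                v=(q-u[0])@np.array([-d[1],d[0]]); v=v[~np.isnan(v)]; print('  ',s,len(v),np.round([np.median(v),v.std()],2))
    return R
E
python3 - <<'E'
from fit import *
C={n:cap(n) for n in('top','scene')}
R=fit(C)
for n,c in C.items():
    im=cv2.resize(c['frame'],None,fx=4,fy=4,interpolation=cv2.INTER_CUBIC)
    p=R[n]; o,ex,ey=frame(p); z=np.array([0,0,1])
    for s,(a,b) in segs(p).items():
        u=np.round(proj(c,np.array([a,b]))*4+1.5).astype(int); cv2.line(im,tuple(map(int,u[0])),tuple(map(int,u[1])),(0,0,255),1)
    for h,col in((.055,(0,255,0)),(0,(255,255,0))):
        u=np.round(proj(c,np.array([o+z*h,o-.6*ey+z*h]))*4+1.5).astype(int); cv2.line(im,tuple(map(int,u[0])),tuple(map(int,u[1])),col,1)
    b=(480,640,2020,1220) if n=='top' else (560,580,1960,1080)
    cr=im[b[1]:b[3],b[0]:b[2]]; cv2.imwrite(f'pics/fit_{n}.png',cv2.resize(cr,(800,int(800*cr.shape[0]/cr.shape[1])),interpolation=cv2.INTER_AREA))
    if n=='top': cv2.imwrite('pics/fit_topL.png',im[850:1180,480:1200]); cv2.imwrite('pics/fit_topR.png',im[660:1230,1480:2040])
E
```

```text
top [0.4638 0.3218 0.0202 0.0107] cost 22.76
   railF 40 [-0.35  0.19]
   railB 37 [0.29 0.23]
   rail+ 7 [1.96 0.18]
   rail- 36 [-0.09  0.63]
   las+ 15 [2.44 0.27]
   las- 40 [-0.27  0.46]
scene [ 0.4716  0.3252  0.0248 -0.5045] cost 6.34
   railF 3 [-0.24  1.41]
   railB 3 [-0.04  1.15]
   las+ 20 [0.16 0.5 ]
   las- 40 [-0.06  0.7 ]
```

View pics/fit_topL.png

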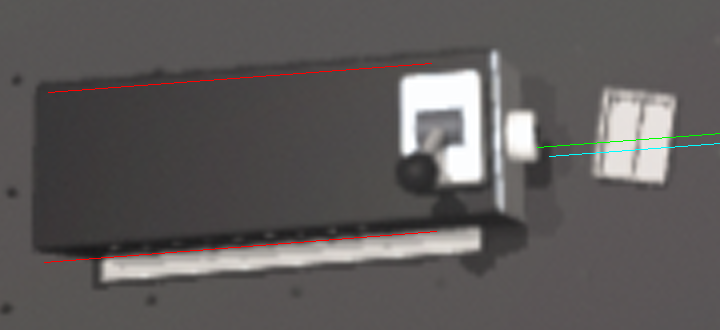

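View pics/fit_topR.png

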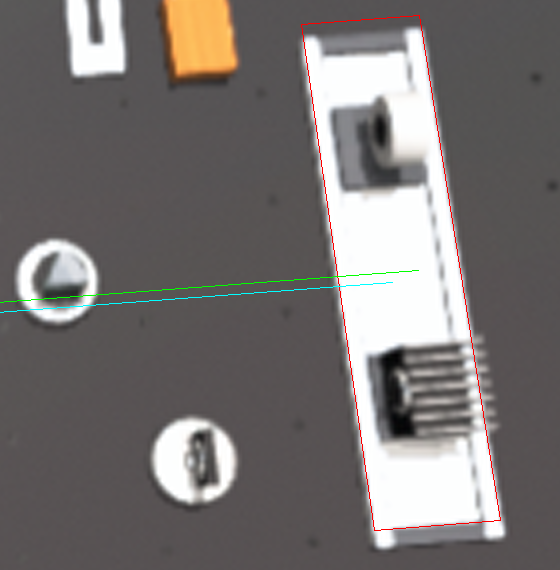

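```bash
python3 - <<'E'
s=open('fit.py').read()
s=s.replace("'las+':","'pl-':(L(-.07,.07,0),L(-.07,.27,0)),'pl+':(L(.07,.07,0),L(.07,.27,0)),'las+':")
s=s.replace("'las+','las-'],'scene':['railF','railB','las+','las-']","'las+','pl-'],'scene':['railF','railB','rail+','las+','las-','pl+']")
s=s.replace("[.468,.32,.016,.005]","[.470,.32,.017,-.003]").replace("w=5 if it<2","w=3.5 if it<2").replace("a[i]<6","a[i]<4")
open('fit.py','w').write(s)
E
cat > draw.py <<'E'
from fit import *
def draw(C,R,tag):
  for n,c in C.items():
    im=cv2.resize(c['frame'],None,fx=4,fy=4,interpolation=cv2.INTER_CUBIC)
    p=R[n]; o,ex,ey=frame(p); z=np.array([0,0,1])
    for s,(a,b) in segs(p).items():
        u=np.round(proj(c,np.array([a,b]))*4+1.5).astype(int); cv2.line(im,tuple(map(int,u[0])),tuple(map(int,u[1])),(0,0,255),1)
    for h,col in((.055,(0,255,0)),(0,(255,255,0))):
        u=np.round(proj(c,np.array([o+z*h,o-.57*ey+z*h]))*4+1.5).astype(int); cv2.line(im,tuple(map(int,u[0])),tuple(map(int,u[1])),col,1)
    if n=='top': a,b=im[850:1180,480:1200],im[660:1230,1480:2040]
    else: a,b=im[580:940,1360:1960],im[660:1080,560:1200]
    cv2.imwrite(f'pics/{tag}_{n}L.png',a);cv2.imwrite(f'pics/{tag}_{n}R.png',b)
E
python3 - <<'E'
from draw import *
C={n:cap(n) for n in('top','scene')}
R=fit(C); draw(C,R,'f2')
E
```

```text
top [ 0.4719  0.3221  0.0229 -0.0098] cost 11.73
   railF 40 [-0.37  0.16]
   railB 37 [0.31 0.26]
   rail+ 40 [-0.31  0.35]
   rail- 40 [0.23 0.39]
   las+ 40 [0.01 0.41]
   pl- 40 [0.01 0.23]
scene [4.693e-01 3.240e-01 1.900e-02 1.000e-04] cost 29.88
   railF 40 [-0.11  0.2 ]
   railB 39 [0.1  0.89]
   rail+ 40 [-0.  1.]
   las+ 37 [0.28 0.48]
   las- 39 [0.28 0.57]
   pl+ 37 [-1.12  0.8 ]
```

```bash
python3 - <<'E'
import cv2,numpy as np
for n in('top','scene'):
    a=cv2.imread(f'pics/f2_{n}L.png');b=cv2.imread(f'pics/f2_{n}R.png')
    w=max(a.shape[1],b.shape[1]);im=np.zeros((a.shape[0]+b.shape[0],w,3),np.uint8)
    im[:a.shape[0],:a.shape[1]]=a;im[a.shape[0]:,:b.shape[1]]=b
    if im.shape[0]>600: im=cv2.resize(im,None,fx=.75,fy=.75,interpolation=cv2.INTER_AREA)
    cv2.imwrite(f'pics/f2c_{n}.png',im[:600]) if False else cv2.imwrite(f'pics/f2c_{n}.png',cv2.resize(im,None,fx=600/im.shape[0],fy=600/im.shape[0]))
E
```

```text
(no output)
```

View pics/f2c_top.png

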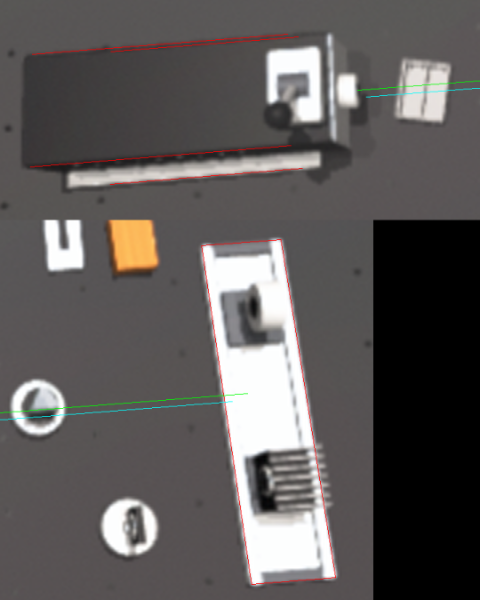

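View pics/f2c_scene.png

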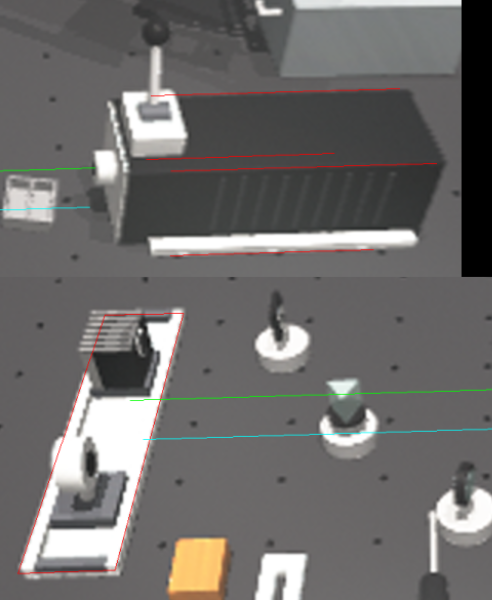

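The fits show the beam leaving the snout centre with a yaw of about 0.022, and the prism base sits on the line. I'll push the prism towards +x, cradled between partly open fingers.

```bash
cat > go.py <<'E'
from h import *
from scipy.spatial.transform import Rotation as Ro
import sys
def st(v=True):
    s=arm.sense();R=Ro.from_quat(np.roll(s['orientation'],-1)).as_matrix()
    if v: print('t',round(s['clock'],2),'tcp',np.round(s['tcp_pos'],4),'ang',round(np.arctan2(R[1,0],R[0,0]),4),'tilt',np.round(R[:,2],4),'F',np.round(s['ft_force'],1),'op',round(s['opening'],4),'q',np.round(s['qpos'],2))
    return s,R
def to(x,y,z,p=None):
    s,R=st(); d=R.T@(np.array([x,y,z])-s['tcp_pos'])/.04
    n=int(np.ceil(max(abs(d).max()/1,np.linalg.norm(d)*.04/.05))); print('total',np.round(d,3),'rows',n,'each',np.round(d/n,3))
if __name__=='__main__':
    a=list(map(float,sys.argv[1:])); to(*a) if a else st()
E
python3 go.py .40 -.04 .20
```

```text
t 1.3 tcp [0.2125 0.5073 0.2297] ang 1.1739 tilt [-0.e+00  1.e-04 -1.e+00] F [-0.6  0.7 -0.3] op 0.093 q [ 0.97  0.26  1.53  0.    1.35 -0.2 ]
total [-10.808   9.611   0.741] rows 12 each [-0.901  0.801  0.062]
```

Emit:
jog_arm(increments=[{"slide": [0, 0, 0], "roll": -0.139}, {"slide": [0, 0, 0], "roll": -0.139}, {"slide": [0, 0, 0], "roll": -0.139}, {"slide": [0, 0, 0], "roll": 0}], claw=0.32, force=20)

```text
clock: 1.7
tcp_pos: [0.2125, 0.5073, 0.2297]
orientation: [-0.0, 0.7, 0.715, 0.0]
ft_force: [-0.9, 0.0, -0.0]
opening: 0.0655
```

```bash
python3 go.py .385 -.04 .20
```

```text
t 1.7 tcp [0.2125 0.5073 0.2297] ang 1.5922 tilt [-0.  0. -1.] F [-0.9  0.  -0. ] op 0.0655 q [ 0.97  0.26  1.53  0.    1.35 -0.62]
total [-13.771   4.018   0.741] rows 14 each [-0.984  0.287  0.053]
```

Emit:
jog_arm(increments=[{"slide": [-0.98, 0.29, 0.05]}, {"slide": [-0.98, 0.29, 0.05]}, {"slide": [-0.98, 0.29, 0.05]}, {"slide": [-0.98, 0.29, 0.05]}, {"slide": [-0.98, 0.29, 0.05]}])

```text
$.increments[0]: bad value
```

Emit:
jog_arm(increments=[{"slide": [-0.98, 0.29, 0.05]}, {"slide": [-0.98, 0.29, 0.05]}, {"slide": [-0.98, 0.29, 0.05]}, {"slide": [-0.98, 0.29, 0.05]}, {"slide": [-0.98, 0.29, 0.05]}])

```text
$.increments[0]: bad value
```

Emit:
jog_arm(increments=[{"slide": [-0.98, 0.29, 0.05]}, {"slide": [-0.98, 0.29, 0.05]}, {"slide": [-0.98, 0.29, 0.05]}, {"slide": [-0.98, 0.29, 0.05]}, {"slide": [0, 0, 0]}])

```text
$.increments[0]: bad value
```

```bash
python3 go.py .40 -.037 .02
```

```text
t 1.7 tcp [0.2125 0.5073 0.2297] ang 1.5922 tilt [-0.  0. -1.] F [-0.9  0.  -0. ] op 0.0655 q [ 0.97  0.26  1.53  0.    1.35 -0.62]
total [-13.704   4.395   5.241] rows 14 each [-0.979  0.314  0.374]
```

Emit:
jog_arm(increments=[{"slide": [-0.98, 0.29, 0.05], "roll": 0}, {"slide": [-0.98, 0.29, 0.05], "roll": 0}, {"slide": [-0.98, 0.29, 0.05], "roll": 0}, {"slide": [-0.98, 0.29, 0.05], "roll": 0}, {"slide": [-0.98, 0.29, 0.05], "roll": 0}])

```text
clock: 2.2
tcp_pos: [0.2747, 0.3111, 0.2197]
orientation: [0.0, 0.701, 0.713, 0.0]
ft_force: [1.3, 0.3, -0.6]
opening: 0.0306
```

Emit:
jog_arm(increments=[{"slide": [-0.98, 0.29, 0.05], "roll": 0}, {"slide": [-0.98, 0.29, 0.05], "roll": 0}, {"slide": [-0.98, 0.29, 0.05], "roll": 0}, {"slide": [-0.98, 0.29, 0.05], "roll": 0}, {"slide": [-0.98, 0.29, 0.05], "roll": 0}])

```text
clock: 2.7
tcp_pos: [0.3367, 0.1162, 0.2099]
orientation: [0.0, 0.701, 0.713, 0.0]
ft_force: [-0.1, -0.0, 0.4]
opening: 0.0298
```

Emit:
jog_arm(increments=[{"slide": [-0.98, 0.29, 0.05], "roll": 0}, {"slide": [-0.98, 0.29, 0.05], "roll": 0}, {"slide": [-0.98, 0.29, 0.05], "roll": 0}, {"slide": [-0.98, 0.29, 0.05], "roll": 0}, {"slide": [0, 0, 0], "roll": 0}])

```text
clock: 3.2
tcp_pos: [0.3876, -0.0424, 0.2018]
orientation: [0.001, 0.703, 0.711, -0.0]
ft_force: [-1.0, 0.2, 0.6]
opening: 0.0296
```

```bash
python3 go.py .40 -.037 .02
```

```text
t 3.2 tcp [ 0.3876 -0.0424  0.2018] ang 1.5818 tilt [ 0.0012 -0.002  -1.    ] F [-1.   0.2  0.6] op 0.0296 q [-0.4  -0.02  1.93 -0.    1.23 -1.98]
total [0.141 0.306 4.545] rows 5 each [0.028 0.061 0.909]
```

Emit:
jog_arm(increments=[{"slide": [0.03, 0.06, 0.91], "roll": 0}, {"slide": [0.03, 0.06, 0.91], "roll": 0}, {"slide": [0.03, 0.06, 0.91], "roll": 0}, {"slide": [0.03, 0.06, 0.91], "roll": 0}, {"slide": [0, 0, 0], "roll": 0}])

```text
clock: 3.7
tcp_pos: [0.3921, -0.0311, 0.0529]
orientation: [-0.004, 0.701, 0.713, -0.002]
ft_force: [-0.1, -0.0, 0.7]
opening: 0.03
```

```bash
python3 - <<'E'
from go import *
st()
for n,(x0,y0) in {'scene':(180,130),'top':(320,180)}.items():
    c=cap(n);cv2.imwrite(f'pics/a_{n}.png',cv2.resize(c['frame'][y0:y0+120,x0:x0+160],None,fx=4,fy=4,interpolation=cv2.INTER_CUBIC))
E
python3 go.py .41 -.037 .02
```

```text
t 3.7 tcp [ 0.3921 -0.0311  0.0529] ang 1.5887 tilt [-0.0083  0.0034 -1.    ] F [-0.1 -0.   0.7] op 0.03 q [-0.37  0.21  2.12  0.    0.83 -1.95]
t 3.8 tcp [ 0.3951 -0.0325  0.0564] ang 1.59 tilt [-1.7e-03  7.0e-04 -1.0e+00] F [-0.   0.6  1. ] op 0.03 q [-0.37  0.2   2.11  0.    0.83 -1.96]
total [-0.12   0.372  0.908] rows 1 each [-0.12   0.372  0.908]
```

View pics/a_scene.png

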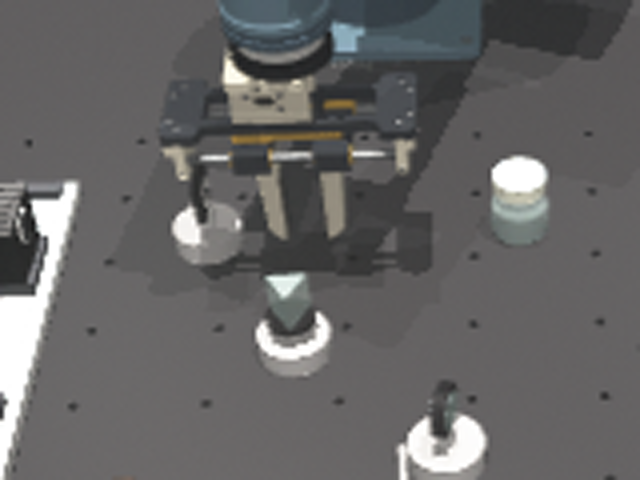

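View pics/a_top.png

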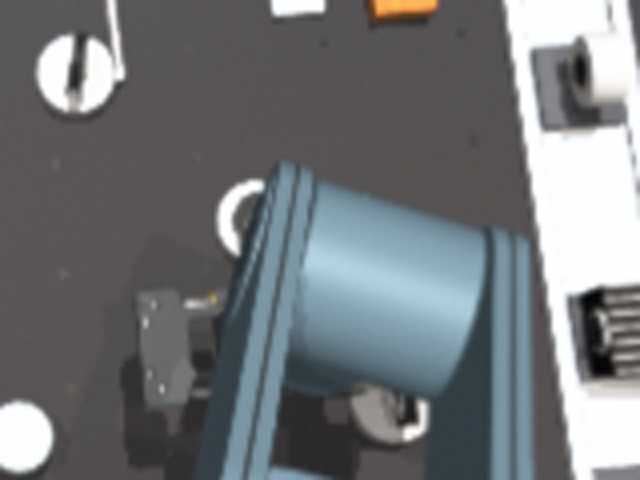

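Emit:
jog_arm(increments=[{"slide": [-0.1, 0.35, 0], "roll": 0}, {"slide": [0, 0.35, 0], "roll": 0}, {"slide": [0, 0, 0.45], "roll": 0}, {"slide": [0, 0, 0.45], "roll": 0}, {"slide": [0, 0, 0], "roll": 0}])

```text
clock: 4.3
tcp_pos: [0.4238, -0.0364, 0.0208]
orientation: [0.0, 0.7, 0.714, 0.0]
ft_force: [-0.5, 0.7, 0.2]
opening: 0.0296
```

```bash
python3 - <<'E'
from go import *
st()
for n,(x0,y0) in {'scene':(180,130)}.items():
    c=cap(n);cv2.imwrite(f'pics/b_{n}.png',cv2.resize(c['frame'][y0:y0+120,x0:x0+160],None,fx=5,fy=5,interpolation=cv2.INTER_CUBIC))
st()
E
```

```text
t 4.3 tcp [ 0.4238 -0.0364  0.0208] ang 1.5902 tilt [ 3.e-04 -1.e-04 -1.e+00] F [-0.5  0.7  0.2] op 0.0296 q [-0.35  0.31  2.08  0.    0.75 -1.94]
t 4.35 tcp [ 0.4241 -0.0366  0.0214] ang 1.5904 tilt [ 1.1e-03 -3.0e-04 -1.0e+00] F [0.5 0.4 0.6] op 0.0296 q [-0.35  0.31  2.08  0.    0.75 -1.94]
```

View pics/b_scene.png

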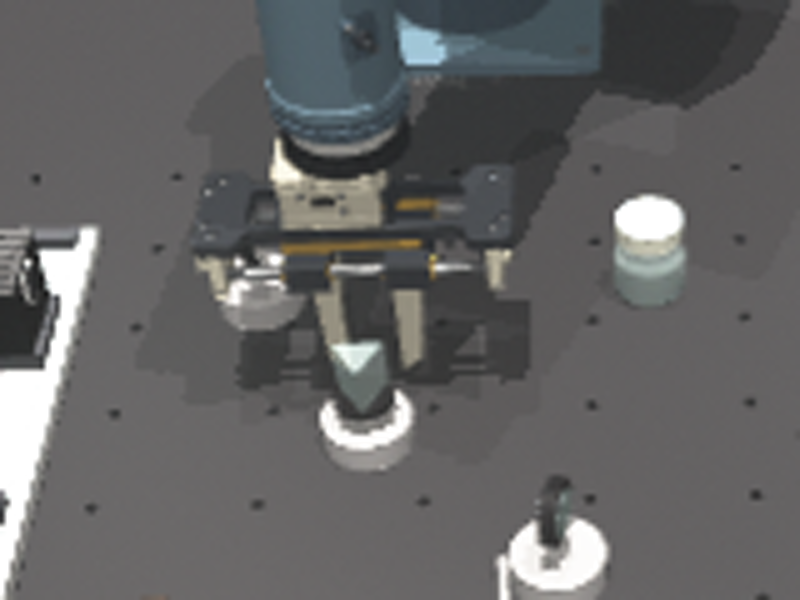

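Emit:
jog_arm(increments=[{"slide": [0, 0.15, 0], "roll": 0}, {"slide": [0, 0.15, 0], "roll": 0}, {"slide": [0, 0.13, 0], "roll": 0}, {"slide": [0, 0.12, 0], "roll": 0}, {"slide": [0, 0.12, 0], "roll": 0}])

```text
clock: 4.85
tcp_pos: [0.451, -0.036, 0.0203]
orientation: [0.0, 0.7, 0.714, 0.0]
ft_force: [-0.7, 0.5, -0.9]
opening: 0.0296
```

Emit:
jog_arm(increments=[{"slide": [0, 0.13, 0], "roll": 0}, {"slide": [0, 0.13, 0], "roll": 0}, {"slide": [0, 0.13, 0], "roll": 0}, {"slide": [0, 0.13, 0], "roll": 0}, {"slide": [0, 0.13, 0], "roll": 0}])

```text
clock: 5.35
tcp_pos: [0.4765, -0.0353, 0.0198]
orientation: [-0.0, 0.7, 0.714, -0.0]
ft_force: [-2.9, 0.3, 0.2]
opening: 0.0303
```

Emit:
jog_arm(increments=[{"slide": [0, 0.13, 0], "roll": 0}, {"slide": [0, 0.13, 0], "roll": 0}, {"slide": [0, 0.13, 0], "roll": 0}, {"slide": [0, 0, 0], "roll": 0}])

```text
clock: 5.75
tcp_pos: [0.4934, -0.0354, 0.0202]
orientation: [0.001, 0.7, 0.714, 0.001]
ft_force: [0.3, 0.5, 0.1]
opening: 0.0297
```

```bash
python3 - <<'E'
from go import *
st()
for n,(x0,y0) in {'scene':(180,130)}.items():
    c=cap(n);cv2.imwrite(f'pics/c_{n}.png',cv2.resize(c['frame'][y0:y0+120,x0:x0+160],None,fx=5,fy=5,interpolation=cv2.INTER_CUBIC))
st()
E
```

```text
t 5.75 tcp [ 0.4934 -0.0354  0.0202] ang 1.591 tilt [ 1.8e-03 -3.0e-04 -1.0e+00] F [0.3 0.5 0.1] op 0.0297 q [-0.3   0.41  1.92  0.    0.81 -1.89]
t 5.8 tcp [ 0.4931 -0.0354  0.0202] ang 1.591 tilt [ 1.7e-03 -4.0e-04 -1.0e+00] F [0.5 0.5 0.2] op 0.0299 q [-0.3   0.41  1.92  0.    0.81 -1.89]
```

View pics/c_scene.png

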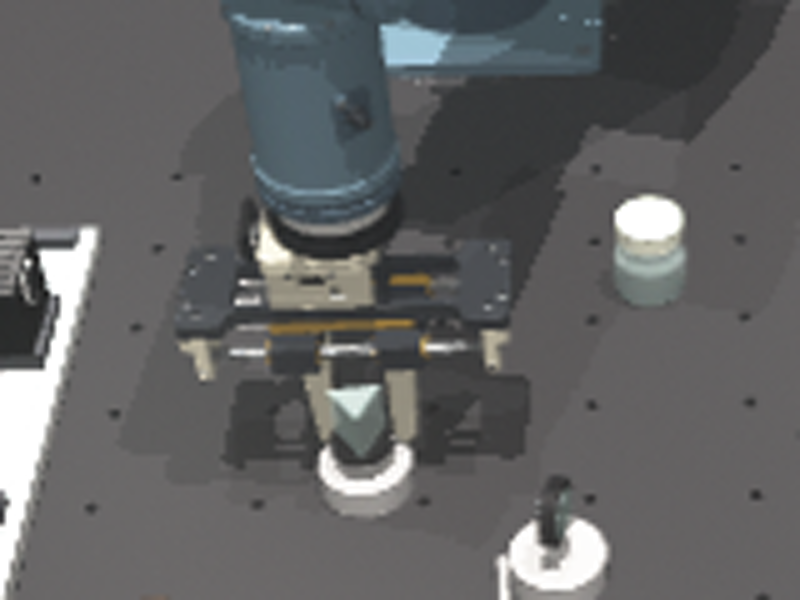

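Emit:
jog_arm(increments=[{"slide": [0, -0.5, 0], "roll": 0}, {"slide": [0, -0.5, 0], "roll": 0}, {"slide": [0, 0, -0.9], "roll": 0}, {"slide": [0, 0, -1], "roll": 0.1}, {"slide": [0, 0, -1], "roll": 0.14}])

```text
clock: 6.3
tcp_pos: [0.452, -0.0361, 0.1376]
orientation: [0.0, 0.782, 0.623, 0.0]
ft_force: [1.2, -0.1, -1.3]
opening: 0.0297
```

Emit:
jog_arm(increments=[{"slide": [0, 0, -0.8], "roll": 0.14}, {"slide": [0, 0, 0], "roll": 0.14}, {"slide": [0, 0, 0], "roll": 0.14}, {"slide": [0, 0, 0], "roll": 0.14}, {"slide": [0, 0, 0], "roll": 0.14}], claw=1)

```text
clock: 6.8
tcp_pos: [0.4525, -0.0361, 0.1686]
orientation: [0.001, 0.948, 0.317, 0.001]
ft_force: [-0.3, 0.3, 0.6]
opening: 0.065
```

Emit:
jog_arm(increments=[{"slide": [0, 0, 0], "roll": 0.14}, {"slide": [0, 0, 0], "roll": 0.14}, {"slide": [0, 0, 0], "roll": 0.14}, {"slide": [0, 0, 0], "roll": 0.14}, {"slide": [0, 0, 0], "roll": 0.05}])

```text
clock: 7.3
tcp_pos: [0.4525, -0.0361, 0.1684]
orientation: [0.0, 1.0, 0.018, 0.001]
ft_force: [0.3, 0.4, 1.0]
opening: 0.0927
```

```bash
python3 go.py .392 -.282 .16; python3 go.py .393 -.282 .031
```

```text
t 7.3 tcp [ 0.4525 -0.0361  0.1684] ang 0.0363 tilt [ 1.8e-03 -4.0e-04 -1.0e+00] F [0.3 0.4 1. ] op 0.0927 q [-0.33  0.14  1.85  0.    1.15 -0.36]
total [-1.734  6.088  0.211] rows 7 each [-0.248  0.87   0.03 ]
t 7.3 tcp [ 0.4525 -0.0361  0.1684] ang 0.0363 tilt [ 1.8e-03 -4.0e-04 -1.0e+00] F [0.3 0.4 1. ] op 0.0927 q [-0.33  0.14  1.85  0.    1.15 -0.36]
total [-1.714  6.087  3.436] rows 7 each [-0.245  0.87   0.491]
```

Emit:
jog_arm(increments=[{"slide": [-0.25, 0.87, 0.03], "roll": 0.012}, {"slide": [-0.25, 0.87, 0.03], "roll": 0}, {"slide": [-0.25, 0.87, 0.03], "roll": 0}, {"slide": [-0.25, 0.87, 0.03], "roll": 0}, {"slide": [-0.25, 0.87, 0.03], "roll": 0}])

```text
clock: 7.8
tcp_pos: [0.4074, -0.2132, 0.1625]
orientation: [0.001, 1.0, 0.015, 0.001]
ft_force: [0.6, -0.4, 0.8]
opening: 0.093
```

Emit:
jog_arm(increments=[{"slide": [-0.25, 0.87, 0.03], "roll": 0}, {"slide": [-0.25, 0.87, 0.03], "roll": 0}, {"slide": [0, 0, 0], "roll": 0}, {"slide": [0, 0, 0], "roll": 0}])

```text
clock: 8.2
tcp_pos: [0.3894, -0.2823, 0.1597]
orientation: [0.0, 1.0, 0.013, 0.0]
ft_force: [-0.4, 0.6, -0.2]
opening: 0.0929
```

```bash
python3 - <<'E'
from go import *
im=[]
for n,(x0,y0) in {'scene':(120,110),'top':(400,165)}.items():
    c=cap(n);im.append(cv2.resize(c['frame'][y0:y0+140,x0:x0+100],None,fx=4,fy=4,interpolation=cv2.INTER_CUBIC))
cv2.imwrite('pics/d.png',np.hstack(im))
E
python3 go.py .393 -.282 .031
```

```text
t 8.3 tcp [ 0.3896 -0.2809  0.1597] ang 0.0292 tilt [ 3.e-04  3.e-04 -1.e+00] F [ 0.6  0.6 -0.7] op 0.0928 q [-0.86  0.2   1.8   0.    1.15 -0.89]
total [0.083 0.032 3.218] rows 4 each [0.021 0.008 0.804]
```

View pics/d.png

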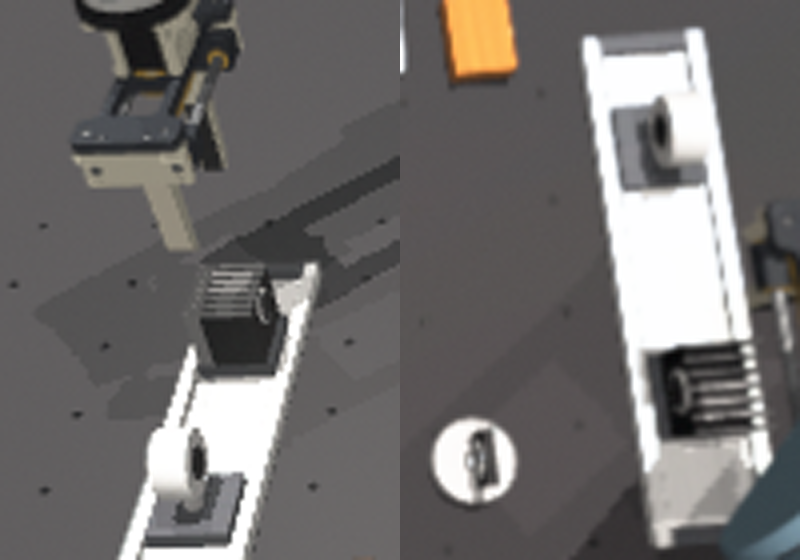

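Emit:
jog_arm(increments=[{"slide": [0.08, 0.03, 0.8], "roll": 0.007}, {"slide": [0, 0, 0.8], "roll": 0}, {"slide": [0, 0, 0.8], "roll": 0}, {"slide": [0, 0, 0.75], "roll": 0}, {"slide": [0, 0, 0], "roll": 0}])

```text
clock: 8.8
tcp_pos: [0.3911, -0.2792, 0.0307]
orientation: [-0.003, 1.0, 0.012, -0.002]
ft_force: [-0.2, -0.0, -0.2]
opening: 0.0933
```

Emit:
jog_arm(increments=[{"slide": [0, 0, 0], "roll": 0}, {"slide": [0, 0, 0], "roll": 0}])

```text
clock: 9.0
tcp_pos: [0.3938, -0.2832, 0.0353]
orientation: [0.001, 1.0, 0.012, 0.001]
ft_force: [0.1, 0.5, -0.3]
opening: 0.0934
```

```bash
python3 - <<'E'
from go import *
im=[]
for n,(x0,y0) in {'scene':(120,110),'top':(400,165)}.items():
    c=cap(n);im.append(cv2.resize(c['frame'][y0:y0+140,x0:x0+100],None,fx=4,fy=4,interpolation=cv2.INTER_CUBIC))
cv2.imwrite('pics/e.png',np.hstack(im))
st()
E
```

```text
t 9.1 tcp [ 0.3938 -0.2835  0.0353] ang 0.0225 tilt [ 0.0022 -0.0025 -1.    ] F [ 0.4 -0.4 -0.4] op 0.0928 q [-0.85  0.37  1.93  0.    0.84 -0.88]
```

View pics/e.png

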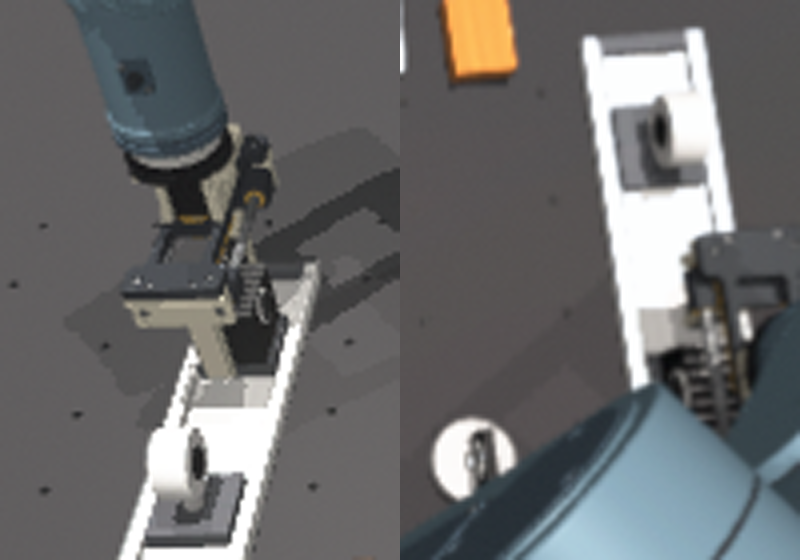

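Emit:
jog_arm(increments=[{"slide": [0, 0, 0], "roll": 0}, {"slide": [0, 0, 0], "roll": 0}, {"slide": [0, 0, 0], "roll": 0}, {"slide": [0, 0, 0], "roll": 0}, {"slide": [0, 0, 0], "roll": 0}], claw=0.55, force=8)

```text
clock: 9.6
tcp_pos: [0.3934, -0.2832, 0.0339]
orientation: [0.0, 1.0, 0.011, 0.001]
ft_force: [3.1, 0.2, 0.8]
opening: 0.0602
```

Emit:
jog_arm(increments=[{"slide": [0, 0, 0], "roll": 0}, {"slide": [0, 0, 0], "roll": 0}])

```text
clock: 9.8
tcp_pos: [0.3934, -0.2832, 0.0339]
orientation: [0.0, 1.0, 0.011, 0.001]
ft_force: [4.0, 0.5, 1.0]
opening: 0.0603
```

```bash
python3 go.py .484 -.281 .035
```

```text
t 9.8 tcp [ 0.3934 -0.2832  0.0339] ang 0.0218 tilt [ 1.3e-03 -9.0e-04 -1.0e+00] F [4.  0.5 1. ] op 0.0603 q [-0.85  0.37  1.93  0.    0.84 -0.88]
total [ 2.266 -0.005 -0.024] rows 3 each [ 0.755 -0.002 -0.008]
```

Emit:
jog_arm(increments=[{"slide": [0.2, 0, 0], "roll": 0}, {"slide": [0.25, 0, 0], "roll": 0}, {"slide": [0.25, 0, 0], "roll": 0}, {"slide": [0.25, 0, 0], "roll": 0}, {"slide": [0.25, 0, 0], "roll": 0}])

```text
clock: 10.3
tcp_pos: [0.4377, -0.2808, 0.0338]
orientation: [-0.001, 1.0, 0.012, -0.003]
ft_force: [-11.3, 0.4, 12.7]
opening: 0.0599
```

Emit:
jog_arm(increments=[{"slide": [0.25, 0, 0], "roll": 0}, {"slide": [0.25, 0, 0], "roll": 0}, {"slide": [0.25, 0, 0], "roll": 0}, {"slide": [0.25, 0, 0], "roll": 0}, {"slide": [0, 0, 0], "roll": 0}])

```text
clock: 10.8
tcp_pos: [0.4798, -0.2804, 0.0337]
orientation: [-0.0, 1.0, 0.011, -0.002]
ft_force: [-3.8, 0.4, 5.9]
opening: 0.06
```

```bash
python3 - <<'E'
from go import *
im=[]
for n,(x0,y0) in {'scene':(120,110),'top':(400,165)}.items():
    c=cap(n);im.append(cv2.resize(c['frame'][y0:y0+140,x0:x0+100],None,fx=4,fy=4,interpolation=cv2.INTER_CUBIC))
cv2.imwrite('pics/g.png',np.hstack(im))
st()
E
```

```text
t 10.9 tcp [ 0.4798 -0.2804  0.0337] ang 0.0227 tilt [-2.3e-03  8.0e-04 -1.0e+00] F [-2.2  1.1  5.4] op 0.0597 q [-0.73  0.48  1.75 -0.    0.92 -0.75]
```

View pics/g.png

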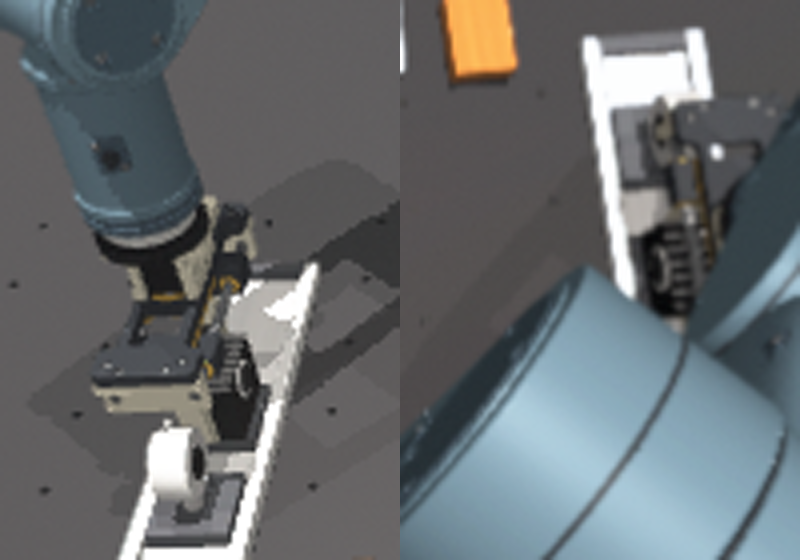

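Emit:
jog_arm(increments=[{"slide": [0, 0, 0], "roll": 0}, {"slide": [0, 0, 0], "roll": 0}, {"slide": [0, 0, 0], "roll": 0}], claw=0.74)

```text
clock: 11.2
tcp_pos: [0.4804, -0.2806, 0.0333]
orientation: [-0.0, 1.0, 0.011, -0.0]
ft_force: [-0.1, -0.5, -0.5]
opening: 0.0685
```

Emit:
jog_arm(increments=[{"slide": [0, 0, -0.3], "roll": 0}, {"slide": [0, 0, -0.7], "roll": 0}, {"slide": [0, 0, -1], "roll": 0}, {"slide": [0, 0, -1], "roll": 0}, {"slide": [0, 0, -1], "roll": 0}])

```text
clock: 11.7
tcp_pos: [0.4805, -0.2806, 0.1961]
orientation: [0.0, 1.0, 0.011, 0.0]
ft_force: [-0.4, -0.9, -1.2]
opening: 0.0682
```

Emit:
jog_arm(increments=[{"slide": [-0.9, -0.3, 0], "roll": 0}, {"slide": [-0.9, -0.3, 0], "roll": 0}, {"slide": [-0.9, -0.3, 0], "roll": 0}, {"slide": [-0.9, -0.3, 0], "roll": 0}, {"slide": [0, 0, 0], "roll": 0}])

```text
clock: 12.2
tcp_pos: [0.3322, -0.2337, 0.194]
orientation: [-0.001, 1.0, 0.01, -0.001]
ft_force: [-0.2, -0.2, -0.5]
opening: 0.0687
```

```bash
python3 - <<'E'
from go import *
im=[]
for n,(x0,y0) in {'scene':(120,110),'top':(400,165)}.items():
    c=cap(n);im.append(cv2.resize(c['frame'][y0:y0+140,x0:x0+100],None,fx=4,fy=4,interpolation=cv2.INTER_CUBIC))
cv2.imwrite('pics/i.png',np.hstack(im))
st()
E
```

```text
t 12.3 tcp [ 0.3357 -0.2363  0.1948] ang 0.0208 tilt [ 0.0017 -0.0018 -1.    ] F [-0.4 -0.9  0.4] op 0.0685 q [-0.89  0.03  1.9   0.    1.21 -0.91]
```

View pics/i.png

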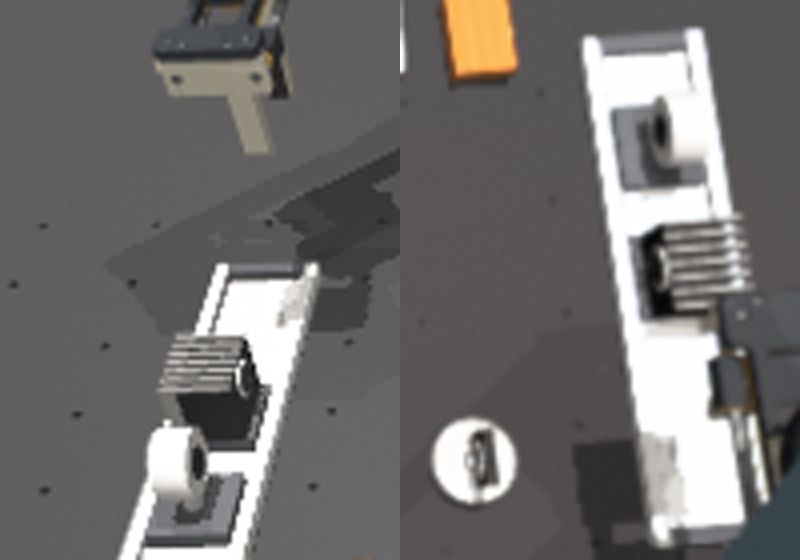

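```bash
python3 - <<'E'
from fit import *
im=[]
C={n:cap(n) for n in('top','scene')}
ctr=np.array([.4805,-.2806,0]);th=.0215
ex=np.array([np.cos(th),np.sin(th),0]);ey=np.array([-np.sin(th),np.cos(th),0]);z=np.array([0,0,1.])
P=lambda a,b,h:ctr+ex*a+ey*b+z*h
for n,c in C.items():
    k=8;x0,y0=(445,205) if n=='top' else (155,185)
    f=cv2.resize(c['frame'],None,fx=k,fy=k,interpolation=cv2.INTER_CUBIC)
    def L(pts,col):
        u=np.round(proj(c,np.array(pts))*k+(k-1)/2).astype(np.int32); cv2.polylines(f,[u.reshape(-1,1,2)],False,col,1)
    for h,col in((.006,(0,0,255)),(.074,(0,165,255))):
        L([P(-.03,-.03,h),P(.03,-.03,h),P(.03,.03,h),P(-.03,.03,h),P(-.03,-.03,h)],col)
    t=np.linspace(0,6.3,40); L([P(.012*np.cos(a),.03,.055+.012*np.sin(a)) for a in t],(0,255,0))
    im.append(f[y0*k:(y0+50)*k,x0*k:(x0+50)*k])
cv2.imwrite('pics/j.png',np.hstack(im))
E
```

```text
(no output)
```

View pics/j.png

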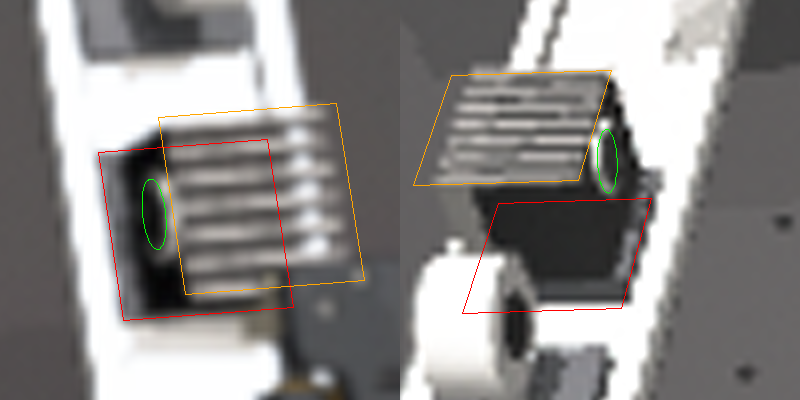

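```bash
python3 - <<'E'
import fit
from fit import *
C={n:cap(n) for n in('top','scene')}
for n,f in(('top','pics/top0.png'),('scene','pics/scene0.png')): C[n]=dict(C[n]); C[n]['frame']=cv2.imread(f)
def line(c,p,s):
    a,b=segs(p)[s]; q,_=sub(c['frame'],c,a,b,w=2.5); q=q[~np.isnan(q[:,0])]
    W=atz(c,q,a[2]); 
    i=0 if s.startswith(('las','pl')) else 1
    # robust line
    vx,vy,x0,y0=cv2.fitLine(W[:,:2].astype(np.float32),cv2.DIST_HUBER,0,1e-4,1e-4).ravel()
    if i==0:
        if vy>0: vx,vy=-vx,-vy
        return 'yaw',round(float(np.arctan2(vx,-vy)),4),'x@y=.32',round(float(x0+vx/vy*(.32-y0)),4)
    if vx<0: vx,vy=-vx,-vy
    return 'yaw',round(float(np.arctan2(vy,vx)),4),'y@x=.48',round(float(y0+vy/vx*(.48-x0)),4)
R=fit.fit(C,False)
for n in C:
    print(n,np.round(R[n],4))
    for s in ['railF','railB','las+','las-','pl-' if n=='top' else 'pl+']: print(s,*line(C[n],R[n],s))
    o,ex,ey=frame(R[n]); a=o+[0,0,.055]; print('aperture px',proj(C[n],[a]),'mouth diam',proj(C[n],[a+ex*.017,a-ex*.017]).round(1).tolist())
E
```

```text
Traceback (most recent call last):
AttributeError: 'function' object has no attribute 'fit'
```

```bash
python3 - <<'E'
from fit import *
C={n:cap(n) for n in('top','scene')}
for n,f in(('top','pics/top0.png'),('scene','pics/scene0.png')): C[n]=dict(C[n]); C[n]['frame']=cv2.imread(f)
def line(c,p,s):
    a,b=segs(p)[s]; q,_=sub(c['frame'],c,a,b,w=2.5); q=q[~np.isnan(q[:,0])]
    W=atz(c,q,a[2]); 
    i=0 if s.startswith(('las','pl')) else 1
    vx,vy,x0,y0=cv2.fitLine(W[:,:2].astype(np.float32),cv2.DIST_HUBER,0,1e-4,1e-4).ravel()
    if i==0:
        if vy>0: vx,vy=-vx,-vy
        return 'yaw',round(float(np.arctan2(vx,-vy)),4),'x@y=.32',round(float(x0+vx/vy*(.32-y0)),4)
    if vx<0: vx,vy=-vx,-vy
    return 'yaw',round(float(np.arctan2(vy,vx)),4),'y@x=.48',round(float(y0+vy/vx*(.48-x0)),4)
R=fit(C,False)
for n in C:
    print(n,np.round(R[n],4))
    for s in ['railF','railB','las+','las-','pl-' if n=='top' else 'pl+']: print(s,*line(C[n],R[n],s))
    o,ex,ey=frame(R[n]); a=o+[0,0,.055]; print('aperture px',proj(C[n],[a]),'mouth diam',proj(C[n],[a+ex*.017,a-ex*.017]).round(1).tolist())
    k=12; u=proj(C[n],[a])[0]; x0,y0=(u-[20,15]).astype(int)
    f=cv2.resize(C[n]['frame'][y0:y0+32,x0:x0+32],None,fx=k,fy=k,interpolation=cv2.INTER_CUBIC)
    t=np.linspace(0,6.3,40)
    for pts,col in(([a+ex*.017*np.cos(i)+np.array([0,0,.017])*np.sin(i) for i in t],(0,0,255)),([a,a-ey*.1],(0,255,0))):
        v=np.round((proj(C[n],np.array(pts))-[x0,y0])*k+(k-1)/2).astype(np.int32); cv2.polylines(f,[v.reshape(-1,1,2)],False,col,1)
    cv2.imwrite(f'pics/k_{n}.png',f)
cv2.imwrite('pics/k.png',np.hstack([cv2.imread('pics/k_top.png'),cv2.imread('pics/k_scene.png')]))
E
```

```text
top [ 0.4718  0.322   0.0223 -0.0096]
railF yaw 0.0238 y@x=.48 -0.2341
railB yaw 0.0187 y@x=.48 -0.3219
las+ yaw 0.0291 x@y=.32 0.5282
las- yaw 0.0243 x@y=.32 0.4117
pl- yaw 0.0215 x@y=.32 0.4017
aperture px [[253.73412352 245.90483007]] mouth diam [[253.5, 239.7], [254.0, 252.2]]
scene [ 4.695e-01  3.240e-01  1.960e-02 -3.000e-04]
railF yaw 0.0218 y@x=.48 -0.2325
railB yaw 0.0199 y@x=.48 -0.319
las+ yaw 0.0294 x@y=.32 0.5276
las- yaw 0.0215 x@y=.32 0.4165
pl+ yaw 0.0028 x@y=.32 0.5317
aperture px [[370.27015365 199.26167584]] mouth diam [[371.0, 203.1], [369.5, 195.5]]
```

View pics/k.png

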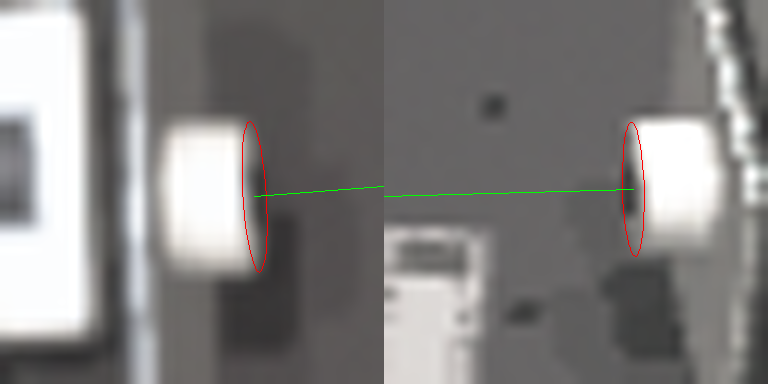

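```bash
python3 - <<'E'
from fit import *
im=[]
C={n:cap(n) for n in('top','scene')}
th=.0215
ex=np.array([np.cos(th),np.sin(th),0]);ey=np.array([-np.sin(th),np.cos(th),0]);z=np.array([0,0,1.])
ctr=np.array([.4805,-.2806,0])
P=lambda a,b,h:ctr+ex*a+ey*b+z*h
for n,c in C.items():
    k=20;x0,y0=(456,219) if n=='top' else (173,196)
    w=20
    f=cv2.resize(c['frame'][y0:y0+w,x0:x0+w],None,fx=k,fy=k,interpolation=cv2.INTER_CUBIC)
    g=f.copy()
    def L(pts,col):
        u=np.round((proj(c,np.array(pts))-[x0,y0])*k+(k-1)/2).astype(np.int32); cv2.polylines(g,[u.reshape(-1,1,2)],False,col,1)
    t=np.linspace(0,6.3,40); L([P(.012*np.cos(a),.03,.055+.012*np.sin(a)) for a in t],(0,255,0))
    L([P(.0,.03,.055),P(0,.06,.055)],(0,255,0))
    L([P(.03,-.03,.006),P(.03,.03,.006),P(-.03,.03,.006)],(0,0,255))
    im.append(np.hstack([f,g]))
im=np.vstack(im); cv2.imwrite('pics/m.png',cv2.resize(im,(600,600)))
E
```

```text
(no output)
```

View pics/m.png

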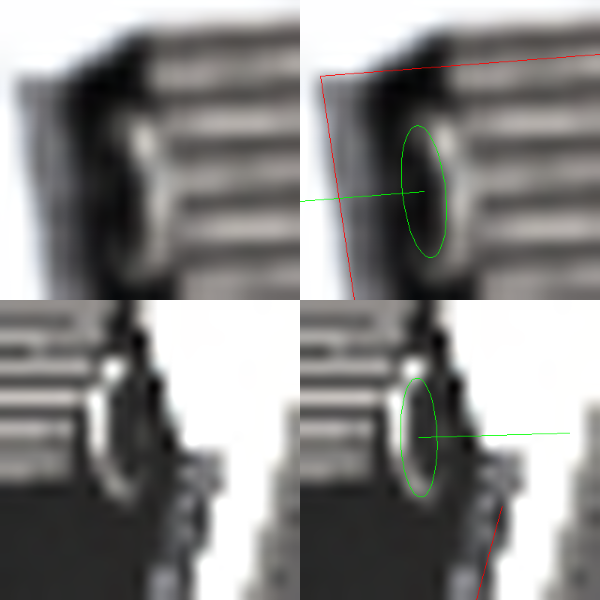

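```bash
python3 go.py .4805 -.2806 .196
```

```text
t 12.7 tcp [ 0.3361 -0.2361  0.1935] ang 0.0225 tilt [-3.e-04  5.e-04 -1.e+00] F [0.6 0.1 0.3] op 0.0688 q [-0.89  0.03  1.9   0.    1.21 -0.91]
total [ 3.584  1.194 -0.065] rows 4 each [ 0.896  0.299 -0.016]
```

Emit:
jog_arm(increments=[{"slide": [0.9, 0.3, 0], "roll": 0}, {"slide": [0.9, 0.3, 0], "roll": 0}, {"slide": [0.9, 0.3, 0], "roll": 0}, {"slide": [0.9, 0.3, 0], "roll": 0}, {"slide": [0, 0, 0], "roll": 0}])

```text
clock: 13.2
tcp_pos: [0.4844, -0.2821, 0.1926]
orientation: [0.0, 1.0, 0.012, 0.001]
ft_force: [-0.8, 0.3, 0.3]
opening: 0.0684
```

Emit:
jog_arm(increments=[{"slide": [0, 0, 0.5], "roll": 0}, {"slide": [0, 0, 0.5], "roll": 0}, {"slide": [0, 0, 0], "roll": 0}, {"slide": [0, 0, 0], "roll": 0}])

```text
clock: 13.6
tcp_pos: [0.4802, -0.2805, 0.1536]
orientation: [-0.0, 1.0, 0.011, -0.0]
ft_force: [0.8, -0.4, 0.1]
opening: 0.0688
```

```bash
python3 go.py .4805 -.2806 .034
```

```text
t 13.6 tcp [ 0.4802 -0.2805  0.1536] ang 0.022 tilt [-1.e-03  8.e-04 -1.e+00] F [ 0.8 -0.4  0.1] op 0.0688 q [-0.73  0.33  1.63 -0.    1.18 -0.75]
total [0.009 0.005 2.99 ] rows 3 each [0.003 0.002 0.997]
```

Emit:
jog_arm(increments=[{"slide": [0, 0, 0.2], "roll": 0}, {"slide": [0, 0, 0.3], "roll": 0}, {"slide": [0, 0, 0.3], "roll": 0}, {"slide": [0, 0, 0.3], "roll": 0}, {"slide": [0, 0, 0.2], "roll": 0}])

```text
clock: 14.1
tcp_pos: [0.4801, -0.2803, 0.1]
orientation: [-0.001, 1.0, 0.011, -0.001]
ft_force: [0.2, -0.2, 0.4]
opening: 0.0685
```

Emit:
jog_arm(increments=[{"slide": [0, 0, 0.25], "roll": 0}, {"slide": [0, 0, 0.25], "roll": 0}, {"slide": [0, 0, 0.25], "roll": 0}, {"slide": [0, 0, 0.25], "roll": 0}, {"slide": [0, 0, 0.25], "roll": 0}])

```text
clock: 14.6
tcp_pos: [0.4807, -0.2808, 0.0508]
orientation: [0.0, 1.0, 0.011, 0.0]
ft_force: [-0.4, 0.4, 0.8]
opening: 0.0687
```

Emit:
jog_arm(increments=[{"slide": [0, 0, 0.2], "roll": 0}, {"slide": [0, 0, 0.2], "roll": 0}, {"slide": [0, 0, 0], "roll": 0}, {"slide": [0, 0, 0], "roll": 0}])

```text
clock: 15.0
tcp_pos: [0.4807, -0.2808, 0.0355]
orientation: [-0.0, 1.0, 0.011, -0.0]
ft_force: [0.5, 0.1, 1.2]
opening: 0.0688
```

Emit:
jog_arm(increments=[{"slide": [0, 0, 0], "roll": 0}, {"slide": [0, 0, 0], "roll": 0}, {"slide": [0, 0, 0], "roll": 0}], claw=0.55)

```text
clock: 15.3
tcp_pos: [0.4806, -0.281, 0.0361]
orientation: [0.0, 1.0, 0.011, 0.0]
ft_force: [-2.0, 0.3, 2.2]
opening: 0.0601
```

Emit:
jog_arm(increments=[{"slide": [0.04, 0, 0], "roll": 0}, {"slide": [0.04, 0, 0], "roll": 0}, {"slide": [0, 0, 0], "roll": 0}, {"slide": [0, 0, 0], "roll": 0}])

```text
clock: 15.7
tcp_pos: [0.4828, -0.2808, 0.0361]
orientation: [0.0, 1.0, 0.011, -0.001]
ft_force: [-5.5, 0.2, 6.2]
opening: 0.0593
```

Emit:
jog_arm(increments=[{"slide": [0.02, 0, 0], "roll": 0}, {"slide": [0, 0, 0], "roll": 0}, {"slide": [0, 0, 0], "roll": 0}])

```text
clock: 16.0
tcp_pos: [0.4834, -0.2807, 0.0361]
orientation: [-0.0, 1.0, 0.011, -0.001]
ft_force: [-7.3, -0.6, 7.1]
opening: 0.0602
```

Emit:
jog_arm(increments=[{"slide": [0, 0, 0], "roll": 0}, {"slide": [0, 0, 0], "roll": 0}, {"slide": [0, 0, 0], "roll": 0}], claw=0.73)

```text
clock: 16.3
tcp_pos: [0.4851, -0.2808, 0.0358]
orientation: [0.0, 1.0, 0.011, 0.0]
ft_force: [-0.2, -0.2, 0.3]
opening: 0.0675
```

Emit:
jog_arm(increments=[{"slide": [0, 0, -0.2], "roll": 0}, {"slide": [0, 0, -0.4], "roll": 0}, {"slide": [0, 0, -0.7], "roll": 0}, {"slide": [0, 0, -1], "roll": 0}, {"slide": [0, 0, -1], "roll": 0}])

```text
clock: 16.8
tcp_pos: [0.4845, -0.2803, 0.1692]
orientation: [-0.0, 1.0, 0.011, -0.0]
ft_force: [-0.1, -0.4, -0.5]
opening: 0.0684
```

Emit:
jog_arm(increments=[{"slide": [0, 0, -1], "roll": 0}, {"slide": [-0.9, -0.4, -0.2], "roll": 0}, {"slide": [-0.9, -0.4, 0], "roll": 0}, {"slide": [-0.9, -0.5, 0], "roll": 0}, {"slide": [-0.7, -0.7, 0], "roll": 0}])

```text
clock: 17.3
tcp_pos: [0.3455, -0.2034, 0.2162]
orientation: [0.001, 1.0, 0.011, 0.0]
ft_force: [-0.1, 0.4, 1.4]
opening: 0.0678
```

Emit:
jog_arm(increments=[{"slide": [0, -1, 0], "roll": 0}, {"slide": [0, -1, 0], "roll": 0}, {"slide": [0, -1, 0], "roll": 0}, {"slide": [0, -1, 0], "roll": 0}, {"slide": [0, -1, 0], "roll": 0}])

```text
clock: 17.8
tcp_pos: [0.3423, -0.0023, 0.2164]
orientation: [0.0, 1.0, 0.011, 0.001]
ft_force: [0.5, 0.1, 0.6]
opening: 0.0679
```

```bash
python3 - <<'E'
from go import *
from fit import frame
st()
C={n:cap(n) for n in('top','scene')}
R={'top':[.4718,.322,.0215],'scene':[.4685,.324,.0215]}
V=[]
for n,c in C.items():
    cv2.imwrite(f'pics/n_{n}.png',c['frame'])
    o,ex,ey=frame(R[n]);z=np.array([0,0,1])
    k=7;x0,y0,w,h=(370,185,112,60) if n=='top' else (150,185,112,60)
    g=cv2.resize(c['frame'][y0:y0+h,x0:x0+w],None,fx=k,fy=k,interpolation=cv2.INTER_CUBIC)
    for hh,a,col in((.055,0,(0,255,0)),(.022,0,(255,255,0)),(.0,0,(0,0,255))):
        u=np.round((proj(c,np.array([o-.25*ey+z*hh,o-(.572 if hh>.03 else .5)*ey+z*hh]))-[x0,y0])*k+(k-1)/2).astype(np.int32); cv2.polylines(g,[u.reshape(-1,1,2)],False,col,1)
    V.append(g)
im=np.vstack(V);print(im.shape);cv2.imwrite('pics/n.png',cv2.resize(im,None,fx=600/im.shape[0],fy=600/im.shape[0],interpolation=cv2.INTER_AREA))
E
```

```text
t 17.8 tcp [ 0.3423 -0.0023  0.2164] ang 0.0213 tilt [ 1.8e-03 -3.0e-04 -1.0e+00] F [0.5 0.1 0.6] op 0.0679 q [-0.34 -0.13  1.99  0.    1.28 -0.36]
(840, 784, 3)
```

View pics/n.png

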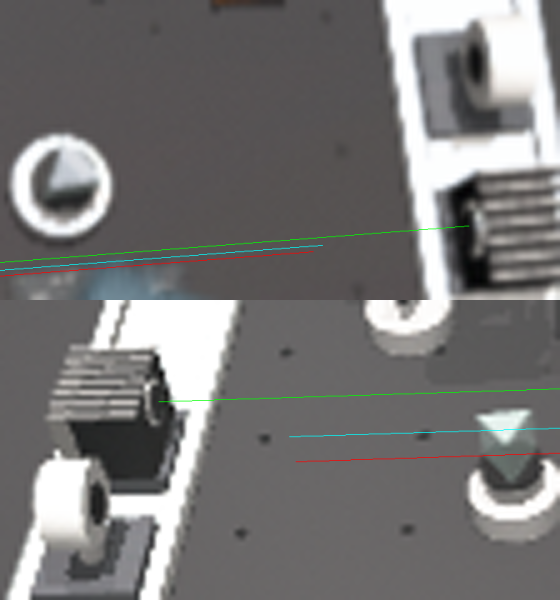

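The beam line passes through the dump hole in both views: top hole at about (464,230), scene hole at about (181,205). The prism base clears the line by about 14 mm. Next is the shutter.

Emit:
jog_arm(increments=[{"slide": [0, 0, 0], "roll": -0.14}, {"slide": [0, 0, 0], "roll": -0.14}, {"slide": [0, 0, 0], "roll": -0.14}, {"slide": [0, 0, 0], "roll": -0.14}, {"slide": [0, 0, 0], "roll": -0.14}], claw=0, force=10)

```text
clock: 18.4
tcp_pos: [0.3428, -0.0045, 0.2161]
orientation: [0.0, 0.935, 0.356, 0.0]
ft_force: [0.3, -0.2, -0.2]
opening: 0.0325
```

Emit:
jog_arm(increments=[{"slide": [0, 0, 0], "roll": -0.14}, {"slide": [0, 0, 0], "roll": -0.14}, {"slide": [0, 0, 0], "roll": -0.14}, {"slide": [0, 0, 0], "roll": -0.14}, {"slide": [0, 0, 0], "roll": -0.14}])

```text
clock: 18.9
tcp_pos: [0.3428, -0.0046, 0.2161]
orientation: [0.0, 0.756, 0.655, 0.0]
ft_force: [0.4, 0.3, 0.6]
opening: 0.0006
```

Emit:
jog_arm(increments=[{"slide": [0, 0, 0], "roll": -0.14}, {"slide": [0, 0, 0], "roll": -0.03}, {"slide": [0, 0, 0], "roll": 0}])

```text
clock: 19.2
tcp_pos: [0.3427, -0.0043, 0.2159]
orientation: [0.0, 0.701, 0.714, 0.0]
ft_force: [-0.7, -0.2, -0.1]
opening: 0.0005
```

```bash
python3 go.py .36 .372 .205
```

```text
t 19.2 tcp [ 0.3427 -0.0043  0.2159] ang 1.5892 tilt [ 5.e-04 -3.e-04 -1.e+00] F [-0.7 -0.2 -0.1] op 0.0005 q [-0.34 -0.12  1.99 -0.    1.28 -1.93]
total [9.397 0.605 0.271] rows 10 each [0.94  0.06  0.027]
```

Emit:
jog_arm(increments=[{"slide": [0.94, 0.06, 0.03], "roll": 0}, {"slide": [0.94, 0.06, 0.03], "roll": 0}, {"slide": [0.94, 0.06, 0.03], "roll": 0}, {"slide": [0.94, 0.06, 0.03], "roll": 0}, {"slide": [0.94, 0.06, 0.03], "roll": 0}])

```text
clock: 19.7
tcp_pos: [0.3507, 0.1858, 0.2099]
orientation: [0.0, 0.701, 0.713, 0.0]
ft_force: [0.2, -0.6, 0.2]
opening: 0.0007
```

Emit:
jog_arm(increments=[{"slide": [0.94, 0.06, 0.03], "roll": 0}, {"slide": [0.94, 0.06, 0.03], "roll": 0}, {"slide": [0.94, 0.06, 0.03], "roll": 0}, {"slide": [0.94, 0.06, 0.03], "roll": 0}, {"slide": [0.94, 0.06, 0.03], "roll": 0}])

```text
clock: 20.2
tcp_pos: [0.3587, 0.3742, 0.2036]
orientation: [0.0, 0.701, 0.714, 0.0]
ft_force: [0.1, -0.1, -0.2]
opening: 0.0006
```

Emit:
jog_arm(increments=[{"slide": [0, 0, 0.2], "roll": 0}, {"slide": [0, 0, 0.1], "roll": 0}, {"slide": [0, 0, 0], "roll": 0}])

```text
clock: 20.5
tcp_pos: [0.358, 0.3713, 0.1906]
orientation: [-0.0, 0.7, 0.714, -0.001]
ft_force: [0.4, -0.7, -0.3]
opening: 0.0006
```

```bash
python3 - <<'E'
from go import *
st()
im=[]
for n,(x0,y0) in {'scene':(345,100),'top':(170,200)}.items():
    c=cap(n);im.append(cv2.resize(c['frame'][y0:y0+120,x0:x0+100],None,fx=4,fy=4,interpolation=cv2.INTER_CUBIC))
cv2.imwrite('pics/o.png',np.hstack(im))
E
python3 go.py .495 .372 .19
```

```text
t 20.5 tcp [0.358  0.3713 0.1906] ang 1.5904 tilt [-0.002  -0.0018 -1.    ] F [ 0.4 -0.7 -0.3] op 0.0006 q [ 0.59  0.23  1.67 -0.    1.24 -1.  ]
t 20.6 tcp [0.3587 0.3715 0.1916] ang 1.59 tilt [-4.e-04 -6.e-04 -1.e+00] F [ 0.2 -0.7  0.4] op 0.0007 q [ 0.59  0.23  1.67 -0.    1.24 -1.  ]
total [-0.052  3.408  0.039] rows 4 each [-0.013  0.852  0.01 ]
```

View pics/o.png

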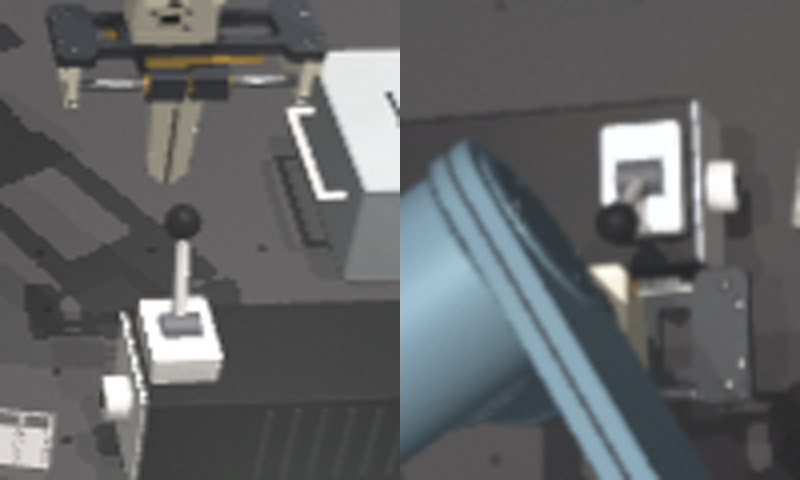

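Emit:
jog_arm(increments=[{"slide": [0.1, 0.2, 0.07], "roll": 0}, {"slide": [0, 0.3, 0], "roll": 0}, {"slide": [0, 0.3, 0], "roll": 0}, {"slide": [0, 0.3, 0], "roll": 0}, {"slide": [0, 0.3, 0], "roll": 0}])

```text
clock: 21.1
tcp_pos: [0.4158, 0.3777, 0.1888]
orientation: [-0.0, 0.7, 0.714, -0.0]
ft_force: [-2.8, -0.6, 2.4]
opening: 0.0007
```

Emit:
jog_arm(increments=[{"slide": [0, 0.25, 0], "roll": 0}, {"slide": [0, 0.25, 0], "roll": 0}, {"slide": [0, 0.25, 0], "roll": 0}, {"slide": [0, 0.25, 0], "roll": 0}, {"slide": [0, 0.2, 0], "roll": 0}])

```text
clock: 21.6
tcp_pos: [0.4634, 0.3789, 0.1888]
orientation: [0.0, 0.7, 0.715, 0.0]
ft_force: [-1.9, 0.2, 0.6]
opening: 0.0002
```

```bash
python3 - <<'E'
from go import *
st()
im=[]
for n,(x0,y0) in {'scene':(345,100),'top':(170,200)}.items():
    c=cap(n);im.append(cv2.resize(c['frame'][y0:y0+120,x0:x0+100],None,fx=4,fy=4,interpolation=cv2.INTER_CUBIC))
cv2.imwrite('pics/p.png',np.hstack(im))
st()
E
```

```text
t 21.6 tcp [0.4634 0.3789 0.1888] ang 1.5919 tilt [ 2.e-04 -0.e+00 -1.e+00] F [-1.9  0.2  0.6] op 0.0002 q [ 0.5   0.37  1.47 -0.    1.29 -1.09]
t 21.7 tcp [0.4638 0.3788 0.1887] ang 1.5914 tilt [ 7.e-04  1.e-04 -1.e+00] F [0.5 0.2 0.3] op 0.0007 q [ 0.5   0.37  1.47 -0.    1.29 -1.09]
```

View pics/p.png

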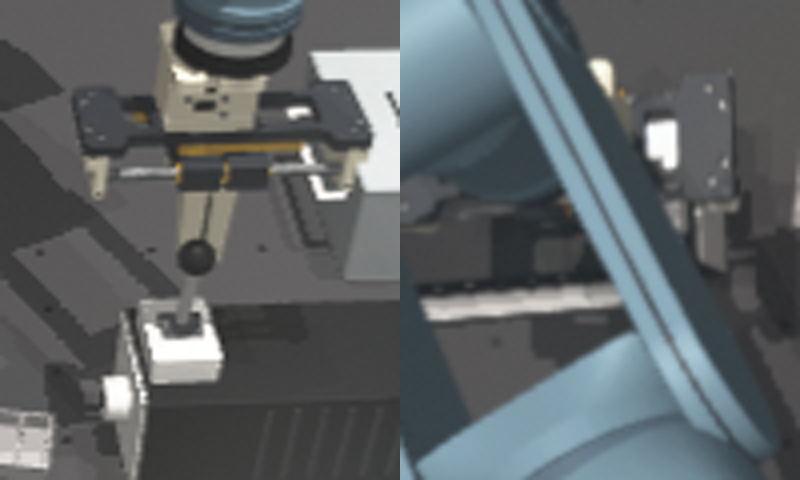

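Works well. The expected stop is at TCP x ≈ 0.489, so I'll continue until the force rises.

Emit:
jog_arm(increments=[{"slide": [0, 0.15, 0], "roll": 0}, {"slide": [0, 0.15, 0], "roll": 0}, {"slide": [0, 0.12, 0], "roll": 0}, {"slide": [0, 0.1, 0], "roll": 0}])

```text
clock: 22.1
tcp_pos: [0.4835, 0.3793, 0.1887]
orientation: [-0.0, 0.7, 0.715, -0.0]
ft_force: [-0.7, -0.6, -1.2]
opening: 0.0002
```

Emit:
jog_arm(increments=[{"slide": [0, 0.06, 0], "roll": 0}, {"slide": [0, 0.06, 0], "roll": 0}, {"slide": [0, 0, 0], "roll": 0}])

```text
clock: 22.4
tcp_pos: [0.4871, 0.3794, 0.1888]
orientation: [-0.001, 0.7, 0.715, -0.001]
ft_force: [-5.0, -0.6, 0.6]
opening: 0.0006
```

Emit:
jog_arm(increments=[{"slide": [0, 0.05, 0], "roll": 0}, {"slide": [0, 0, 0], "roll": 0}])

```text
clock: 22.6
tcp_pos: [0.4873, 0.3794, 0.1887]
orientation: [-0.002, 0.699, 0.715, -0.002]
ft_force: [-8.8, -0.1, 2.4]
opening: 0.0005
```

Emit:
jog_arm(increments=[{"slide": [0, 0.05, 0], "roll": 0}, {"slide": [0, 0, 0], "roll": 0}])

```text
clock: 22.8
tcp_pos: [0.4875, 0.3794, 0.1886]
orientation: [-0.003, 0.699, 0.715, -0.004]
ft_force: [-14.7, -1.2, 6.6]
opening: 0.0008
```

Emit:
jog_arm(increments=[{"slide": [0, -0.3, 0], "roll": 0}, {"slide": [0, -0.8, 0], "roll": 0}, {"slide": [0, -0.9, 0], "roll": 0}, {"slide": [0, -0.9, 0], "roll": 0}, {"slide": [0, -0.5, 0], "roll": 0}])

```text
clock: 23.3
tcp_pos: [0.354, 0.3765, 0.1892]
orientation: [0.0, 0.699, 0.715, 0.0]
ft_force: [0.5, -0.7, -0.2]
opening: 0.0003
```

Emit:
jog_arm(increments=[{"slide": [-0.9, -0.3, -0.2], "roll": 0}, {"slide": [-0.9, -0.3, 0], "roll": 0}, {"slide": [-0.9, 0, 0], "roll": 0}, {"slide": [-0.9, 0, 0], "roll": 0}, {"slide": [0, 0, 0], "roll": 0}])

```text
clock: 23.8
tcp_pos: [0.3355, 0.2293, 0.1973]
orientation: [0.001, 0.701, 0.713, 0.0]
ft_force: [-0.2, -0.3, 0.5]
opening: 0.0006
```

```bash
python3 - <<'E'
from go import *
st()
im=[]
for n,(x0,y0) in {'scene':(345,130),'top':(170,200)}.items():
    c=cap(n);cv2.imwrite(f'pics/q_{n}.png',c['frame']);im.append(cv2.resize(c['frame'][y0:y0+120,x0:x0+100],None,fx=4,fy=4,interpolation=cv2.INTER_CUBIC))
    r=spotter.outline_of('shutter',n)
    if r: print(n,r[0]['p'],r[0]['point'])
    print('expect open/shut px',proj(c,[[.4715+.0384,.373,.192],[.4715-.0384,.372,.192]]).round(1).tolist())
cv2.imwrite('pics/q.png',np.hstack(im))
E
```

```text
t 23.8 tcp [0.3355 0.2293 0.1973] ang 1.5889 tilt [ 0.0024 -0.0011 -1.    ] F [-0.2 -0.3  0.5] op 0.0006 q [ 0.33  0.02  1.9  -0.    1.22 -1.26]
scene 0.64 [347.2, 259.3]
expect open/shut px [[394.3, 172.6], [389.7, 155.6]]
top 0.58 [224.2, 227.8]
expect open/shut px [[223.3, 224.4], [223.8, 256.1]]
```

View pics/q.png

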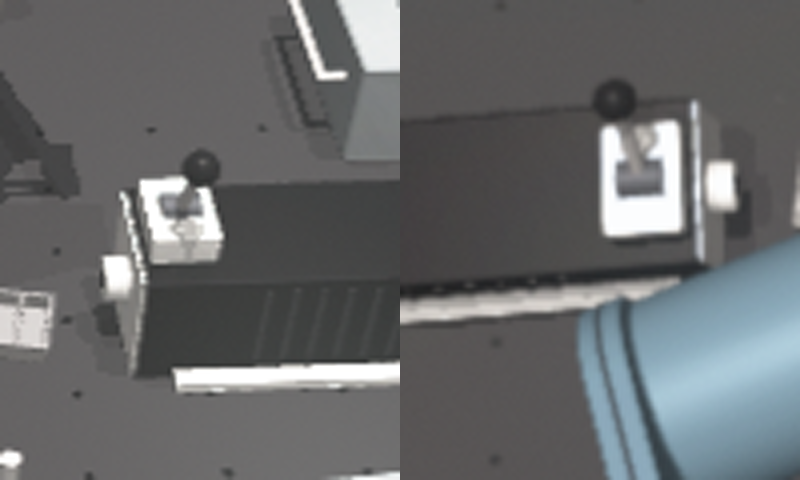

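View pics/q_scene.png

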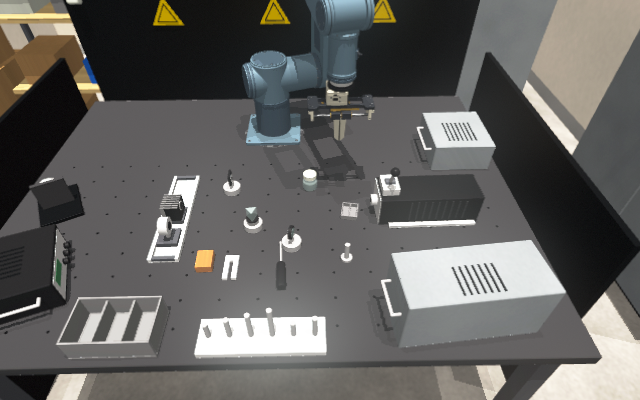

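View pics/q_top.png

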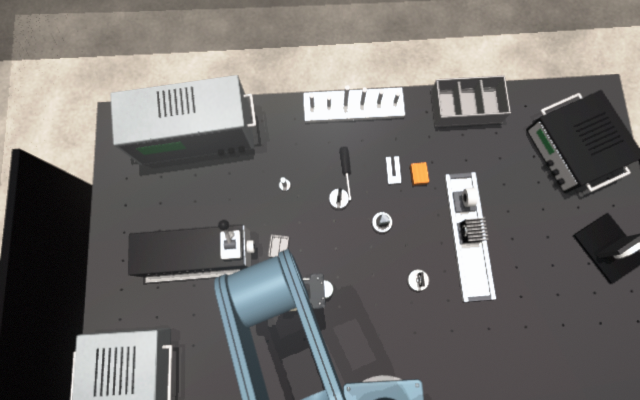

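The ball is at top (223,225) and scene (395,172), both within about 1 px of the fully open prediction. Prism, dump, meter, lens and iris are all upright, and nothing is touching the robot.

```bash
python3 -c "
from station import arm
print(arm.finish_job(), arm.sense()['clock'])"
```

```text
the job is handed in; nothing more can be done
the job is handed in; nothing more can be done
```

The laser bench is ready to fire, and I handed the job in at about 24 s of the 61 s allowed. Handing in gives no verdict, so the results below are from my own checks.

1. **Prism:** this was the optic in the beam. I pushed it at its base about 4 cm towards +x. In the top picture, its base now clears the beam line by about 14 mm.
2. **Beam dump:** I gripped it low, slid it along the rail and released it. My first stop was about 3 mm short, so I gripped it again and moved it on. The beam line I fitted now meets the middle of the entry hole in both cameras. The two cameras' estimates of the line differed by 2–3 mm, so the centring is only good to about that.
3. **Shutter:** I swung the lever over last, until it stopped and the force rose to about 15 N. It stayed there when I backed off, and the ball is within about 1 px of the fully open position in both pictures.

In the last pictures, everything was upright, the lens, iris, meter head and other objects looked unmoved, and the gripper was clear. One check failed: in the last scene picture the detector marked the wrong place for the shutter, near (347,259). I ignored that and judged the lever by eye.

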